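Put the ravioli stamps away in their caddy

ROBOT

A 6-joint arm with a two-finger parallel gripper is mounted at the origin on the work surface. World frame = base frame: x ahead of the robot, y to its left, z up, the work surface at z = 0. Lengths are in m, angles in degrees, forces in N, time in s.
With the tool pointing down it reaches from about 0.4 to 0.925 m from the base axis. Payload 3.4 kg.
Tool frame: the origin (TCP) lies midway between the tips of the shut fingers; the grasp point (between the pads) lies 19 mm behind it; z points along the fingers, y is the direction in which the jaws open and shut (so a half turn about z gives the same grasp; the last joint's range is limited). The gripper opens to 85 mm and grips with 20 to 120 N. Pads are 22 mm wide; open, the fingers measure 114 mm over their backs; the gripper's body (76 mm by 85 mm) begins 54 mm behind the grasp point. The pads swing forward as they close: fully open they stand 13 mm farther back than shut.
Start: joints at [-69.7, 17.578, 86.31, -0, 76.112, -4.211], TCP at [0.239, -0.523, 0.231] pointing down, gripper open.
Joint ranges: [-179.03, 179.03], [-60, 130.46], [8.19, 133.38], [-81.62, 261.62], [5.75, 156.47], [-153.77, 153.77]. Speed limits (degrees/s): [147.25, 147.25, 180, 180, 180, 180].

INTERFACE

Orientations are given as a 3x3 rotation matrix whose columns are the frame's x, y, z axes.
In Python, from workcell import monitor, viewer, job gives the robot as it stands.
- The arm moves only by the tool carry_out, never from a script. Its argument "commands" is a list that holds one entry, the list of rows, each a list of 5 numbers: the shift along the world's x, y, z in units of 0.04 m (1.0 is 0.04 m), then the turn about the world's z in units of 4 degrees (1.0 is 4 degrees), then the gripper's target within -1 to 1 (shut at 1, half-way at 0, fully open at -1). A call has 1 to 10 rows; each row shifts and turns the commanded pose from where the row before left it; what a row does not reach is not made up. A row lasts 1/12 s, in which the tool goes at most 41.7 mm and 7.16 degrees, less where a joint would pass 70% of its speed; a pose out of reach is approached as far as the arm can. A call with a number of a shift or a turn outside -1 to 1 is refused whole. A call with a gripper value outside its range is refused whole. The fingers move at their own pace and stop on an object; the grip force is fixed at half the most. Time passes only in rows, so rows that do not move let the fingers close. It gives the time, the measured TCP pose, the force and the opening at its end, in the units of the state.
- monitor.get_state(): the state, without advancing time (a new reading comes with each control period).
- viewer.camera(name): name is "scene" or "top" or "wrist"; returns a dict with "pixels" (400x640x3 uint8, blue, green, red), "depth" (400x640 float32, m along the optical axis (not along the pixel's ray), 0 where there is no reading), "K" (3x3 intrinsics, pixels), "R" (3x3) and "t" (3): a world point X has camera coordinates R X + t. Camera axes: x right, y down, z forward; pixel columns grow to the right and rows downward; lengths in m; the calibration is good to about 2 mm. A picture is of the moment at which its call begins.
- job.close_job(): hands the job in, once; it reports no verdict.
The state is a dict: "time_s": time; "joints": joint angles; "qvel": joint speeds; "joint_torque": joint torques, N m; "tcp_pos": TCP position; "tool_rot": TCP orientation; "force": force on the tool from outside, world axes, zero at the start; "torque": the same for the moment, N m; "opening": finger opening in m.
Only numpy, scipy, OpenCV 4.12 (cv2) and the standard library are available. Lean on these libraries where they do the work, as an engineer would, in place of code of your own. Each camera call takes 0.05 s, during which the arm holds its last target.

TASK

Put the ravioli tools away in the dark wooden caddy: slide its keeper fully open, slide every stamp on the table upright into the lanes, foot under the lips and handle up through the slot, square ones in the wide lane and round ones in the narrow lane, far enough in for the keeper to pass, and only then slide the keeper fully shut. At any moment of the job, press the dough press flush into the caddy's rectangular recess, bar up. Leave the bowls, jar and mug alone.

Things in the scene. Friction and masses are not known exactly. Their poses are not given: they have to be found in the camera images.
- caddy: fixed low wooden caddy, x -102..98, y -160..166 mm about its origin on the table; own x runs across two lanes, own y inward along them. Floor 8 mm thick throughout. y -160..-75: open apron (floor only). y -75..75: two lanes, open to -y, back stop at y 75; lips overhang them from both sides, underside 24, top 32 mm above the table. y 75..166: deck 24 mm high with a recess
- wide_lane (a point): middle of the wide lane on its floor (caddy x -52, y 0, z 8 mm), axes as the caddy. Lane 80 mm wide between walls, slot between the lips 40 mm wide, 150 mm long (y -75 to 75 here); room for two square stamps one behind the other
- narrow_lane (a point): middle of the narrow lane on its floor (caddy x 55, y 0, z 8 mm), axes as the caddy. Lane 66 mm wide between walls, slot between the lips 36 mm wide, 150 mm long; room for two round stamps one behind the other
- recess (a point): centre of the floor of the rectangular recess in the deck (caddy x -2, y 122, z 8 mm), axes as the caddy: 105 mm along caddy x, 65 mm along caddy y, 16 mm deep, for the dough press
- keeper (a joint): position (m) of the steel keeper sliding along caddy +x before the lane mouths: 0 = fully shut (an upright tab 20 mm wide stands in the middle of each mouth, faces at caddy y -90 and -80, top 34 mm), 0.058 = fully open (tabs beside the lanes, one before the web, one outside the narrow lane). Starts shut or nearly so; stays where left, friction 1.5 N
- keeper_grip (a point): point to grip on the keeper's black upright knob, 22 (caddy x) x 20 (caddy y) mm, from 44 to 84 mm above the table, on the narrow lane's tab; the point is on its axis, 66 mm up. With the keeper shut it is at caddy x 55, y -85 mm; it moves with the keeper along caddy x
- square_stamp_1: square ravioli stamp, loose, upright on the table: aluminium foot 70 x 70 x 12 mm, round neck 20 mm across up to 40 mm, square wooden handle 26 x 26 mm from 40 to 88 mm up, about 0.2 kg. Origin: centre of the foot's underside, z up, x and y square to the foot and handle faces. May be absent (None from the start)
- square_stamp_2: square ravioli stamp, loose, upright on the table: aluminium foot 70 x 70 x 12 mm, round neck 20 mm across up to 40 mm, square wooden handle 26 x 26 mm from 40 to 88 mm up, about 0.2 kg. Origin: centre of the foot's underside, z up, x and y square to the foot and handle faces. May be absent (None from the start)
- round_stamp_1: round ravioli stamp, loose, upright on the table: round aluminium foot 56 mm across, 12 mm thick, neck 18 mm across up to 40 mm, round wooden handle 28 mm across from 40 to 88 mm up, about 0.16 kg. Origin: centre of the foot's underside, z up. May be absent (None from the start)
- round_stamp_2: round ravioli stamp, loose, upright on the table: round aluminium foot 56 mm across, 12 mm thick, neck 18 mm across up to 40 mm, round wooden handle 28 mm across from 40 to 88 mm up, about 0.16 kg. Origin: centre of the foot's underside, z up. May be absent (None from the start)
- dough_press: wooden dough press, loose on the table: base plate 100 (x) x 60 (y) x 16 mm, above it on two short posts a bar handle along x, 80 mm long, 22 mm wide, from 36 to 62 mm up; about 0.25 kg. Origin: centre of the underside, z up. Always present. When seated its plate is flush with the deck
- ramekin: bystander: cream ramekin, 72 mm wide, 45 mm high; origin under its centre
- dark_bowl: bystander: dark green bowl, 100 mm wide, 60 mm high; origin under its centre
- spice_jar: bystander: amber jar, 52 mm wide, 100 mm high; origin under its centre
- mug: bystander: white mug, 80 mm wide, 90 mm high; origin under its centre
Things that resemble listed ones, but are neither listed nor needed, are in the scene too. Leave any green, purple or red look-alike of the round_stamp_1 alone.

How it is judged:
By the outcome, as a careful person would: the job done as asked, in the order asked, and still so for the second after the job is handed in, with the robot touching nothing.
Of square_stamp_1, square_stamp_2, round_stamp_1, round_stamp_2 only 2 to 4 are there at a start; the rules pass over those that are not, and their reading is None.
At some moment in a run one of square_stamp_1, square_stamp_2, round_stamp_1, round_stamp_2, dough_press may be knocked a few centimetres aside while the robot is not near it.
Once in a run the grip may slacken for a moment while it holds something.
It also fails if it takes over 210 s, if anything falls off the work surface, if the arm or the gripper's body presses on something with over 40 N, if the wrist force passes 120 N, or if a joint passes its speed limit or range.

## Working session

There is one attempt and no reset: what is moved stays moved. The work goes in short steps, Python scripts to look and compute and a tool call to move; the robot and the scene stay as the last step left them, time stands still between calls to the robot, and variables do not carry over. Pictures are saved under pics/ and viewed, and the job is handed in when it is done.

Besides the shell and the picture viewer there is one more tool, called after "Request:" as name(argument=value, ...) on one line, values as JSON. carry_out: Moves the arm, as the interface text tells. Shifts and turns lie within -1 to 1; 1 stands for 0.04 m of shift or 4 degrees of turn. Its arguments: {"type":"object","properties":{"commands":{"type":"array","items":{"type":"array","items":{"type":"array","items":{"type":"number","minimum":-1,"maximum":1}}}}},"required":["commands"]}

```bash
mkdir -p pics; ls
cat > h.py <<'E'
import numpy as np, cv2
from workcell import monitor, viewer, job
def shot(name,fn=None):
    c=viewer.camera(name); np.savez('last_%s.npz'%name,**{k:np.array(c[k]) for k in('pixels','depth','K','R','t')})
    if fn: cv2.imwrite('pics/'+fn,c['pixels'])
    return c
def load(name): return dict(np.load('last_%s.npz'%name))
def pt(c,u,v,z=None):
    """world point by depth, or by plane height z"""
    K,R,t=c['K'],c['R'],c['t']
    r=np.linalg.inv(K)@np.array([u,v,1.])
    if z is None: return R.T@(r*c['depth'][int(round(v)),int(round(u))]-t)
    o=-R.T@t; d=R.T@r
    return o+d*(z-o[2])/d[2]
def px(c,X):
    p=c['K']@(c['R']@np.array(X,float)+c['t']); return p[:2]/p[2]
def crop(c,u0,v0,u1,v1,s,fn):
    cv2.imwrite('pics/'+fn,cv2.resize(c['pixels'][v0:v1,u0:u1],None,fx=s,fy=s,interpolation=cv2.INTER_CUBIC))
def cloud(c):
    K,R,t=c['K'],c['R'],c['t']
    v,u=np.mgrid[:400,:640]; d=c['depth']
    P=np.stack([(u-K[0,2])/K[0,0]*d,(v-K[1,2])/K[1,1]*d,d],-1)-t
    W=P@R; W[d==0]=np.nan; return W
E
python3 - <<'E'
from h import *
for n in('scene','top','wrist'):
    c=shot(n,n+'0.png'); print(n,c['K'][0],-c['R'].T@c['t'])
s=monitor.get_state();print(s)
E
```

```text
pics
scene [486.57658849   0.         318.58266295] [ 1.16703124 -0.4016315   1.11427603]
top [467.52399711   0.         314.20831318] [ 0.37358806 -0.04352511  1.24353489]
wrist [295.99804517   0.         318.9032803 ] [ 0.30028319 -0.49494085  0.37275054]
{'time_s': 0.15, 'joints': array([-6.97007473e+01,  1.76136714e+01,  8.63643618e+01,  4.00555974e-04,
        7.61123493e+01, -4.21163031e+00]), 'qvel': array([ 0.11866579, -0.12126457, -0.16590061,  0.07434615, -0.02549307,
       -0.04874184]), 'joint_torque': array([ 6.26040473e-04, -4.57974350e+01, -2.52220666e+01, -8.37251582e-05,
        8.50238692e-03, -8.50888853e-06]), 'tcp_pos': array([ 0.23834436, -0.52270642,  0.23059548]), 'tool_rot': array([[ 9.09883217e-01,  4.14864120e-01, -5.40897200e-04],
       [ 4.14864455e-01, -9.09882019e-01,  1.48185616e-03],
       [ 1.22616318e-04, -1.57271508e-03, -9.99998756e-01]]), 'force': array([ 0.4120091 , -0.69235435, -0.02218625]), 'torque': array([ 0.0102156 , -0.00192943, -0.01081299]), 'opening': 0.08519702702302603}
```

View pics/top0.png

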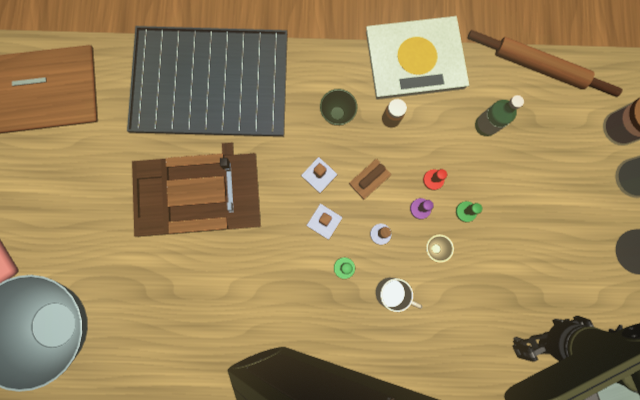

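View pics/scene0.png

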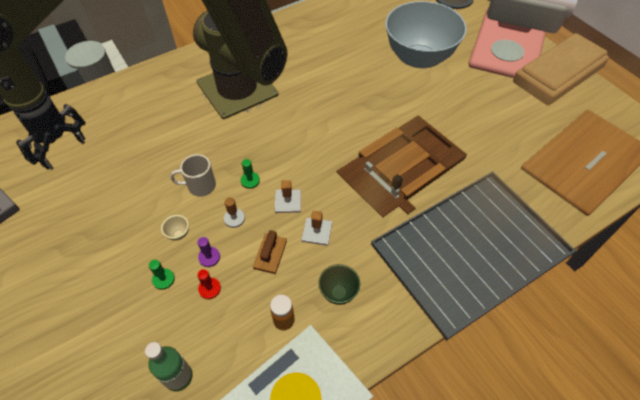

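Run:
```python
from h import *
c=load('top'); crop(c,120,135,280,245,5,'t_caddy.png'); crop(c,290,145,490,285,4,'t_tools.png')
for u,v in((320,200),(100,200),(320,20),(600,200)): print(u,v,pt(c,u,v).round(3))
W=cloud(c)
for n,(u,v) in dict(sq1=(320,171),sq2=(325,219),rd=(384,233),press=(371,178),ramekin=(440,248),mug=(395,294),bowl=(339,106),jar=(397,106),knob=(225,162)).items(): print(n,pt(c,u,v).round(3))
```

```text
320 200 [ 0.538 -0.073 -0.002]
100 200 [ 0.523  0.514 -0.001]
320 20 [ 1.46  -0.073 -0.744]
600 200 [ 0.557 -0.832 -0.001]
sq1 [ 0.599 -0.069  0.09 ]
sq2 [ 0.479 -0.084  0.088]
rd [ 0.448 -0.231  0.088]
press [ 0.59  -0.201  0.063]
ramekin [ 0.417 -0.39   0.015]
mug [ 0.295 -0.274  0.004]
bowl [ 0.797 -0.119  0.014]
jar [ 0.771 -0.261  0.101]
knob [0.618 0.171 0.084]
```

View pics/t_caddy.png

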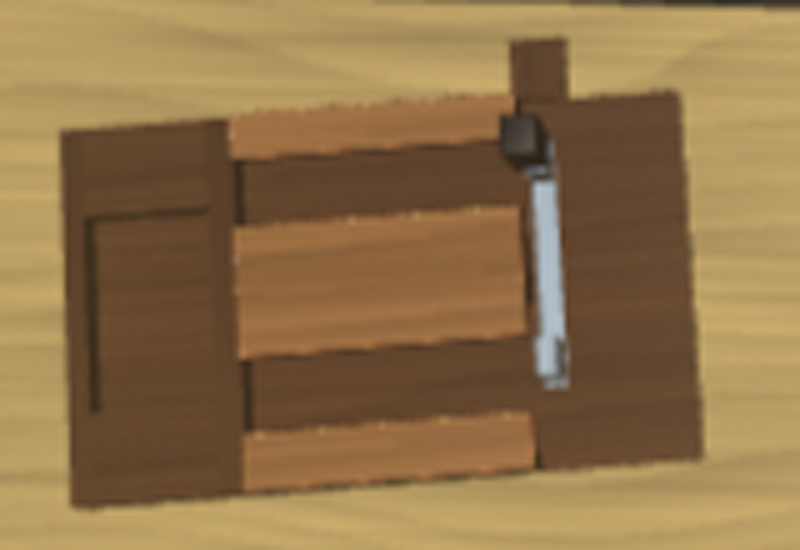

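View pics/t_tools.png

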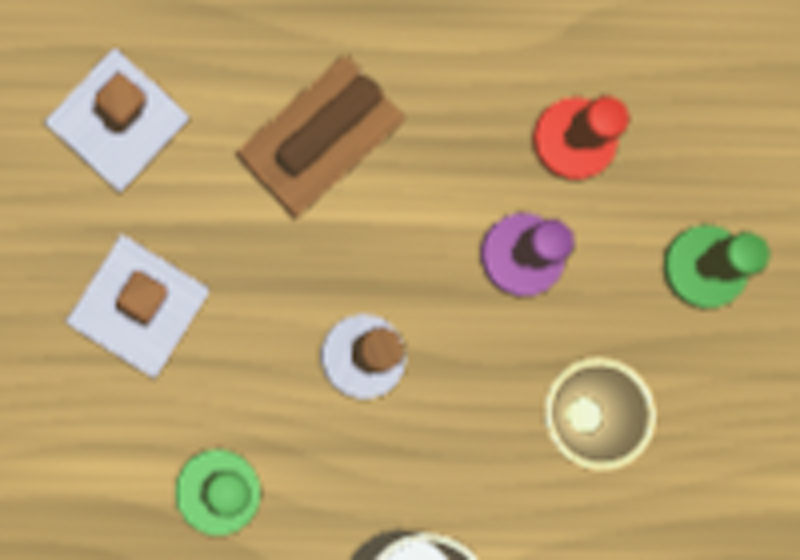

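```bash
cat >> h.py <<'E'
def fit2d(A,B):
    """rigid A(model)->B(world) 2d"""
    A=np.array(A,float);B=np.array(B,float);a=A.mean(0);b=B.mean(0)
    H=(A-a).T@(B-b);U,S,V=np.linalg.svd(H);D=np.diag([1,np.sign(np.linalg.det(V.T@U.T))]);R=V.T@D@U.T
    t=b-R@a; return R,t,np.degrees(np.arctan2(R[1,0],R[0,0])),(A@R.T+t-B)
def foot(c,uv,z,lx,ly):
    """corners in order around; edge0-1 is along which length is reported"""
    P=np.array([pt(c,u,v,z)[:2] for u,v in uv]); e=P-np.roll(P,-1,0)
    L=np.linalg.norm(e,axis=1); d=P[1]-P[0]; d2=P[2]-P[3]; d=(d+d2)
    return P.mean(0).round(4), np.degrees(np.arctan2(d[1],d[0])).round(1), L.round(4)
E
python3 - <<'E'
from h import *
c=load('top')
f=lambda L,o,s:[(o[0]+(a+.5)/s-.5,o[1]+(b+.5)/s-.5) for a,b in L]
ca=f([(62,130),(72,507),(702,458),(680,92)],(120,135),5)
P=[pt(c,*ca[0],.024),pt(c,*ca[1],.024),pt(c,*ca[2],.008),pt(c,*ca[3],.008)]
R,t,a,r=fit2d([(.098,.166),(-.102,.166),(-.102,-.160),(.098,-.160)],[p[:2] for p in P]);print('caddy',t.round(4),a.round(2),(r*1000).round(1))
g=lambda L:f(L,(290,145),4)
print('sq1',foot(c,g([(116,48),(190,120),(121,192),(46,121)]),.012,1,1))
print('sq2',foot(c,g([(122,234),(209,292),(154,378),(66,320)]),.012,1,1))
print('press',foot(c,g([(348,54),(406,117),(296,217),(236,155)]),.016,1,1))
print('rd',pt(c,*g([(364,357)])[0],.012))
C=lambda x,y:(R@np.array([x,y])+t).round(3)
print('knob shut',C(.055,-.085),'open',C(.113,-.085)); print(C(-.052,-.12),C(-.052,.04),C(.055,.04),C(-.002,.122))
np.savez('caddy.npz',R=R,t=t)
# knob top
print('knob', pt(c,*f([(518,138)],(120,135),5)[0],.084))
E
```

```text
caddy [0.5473 0.2528] 5.92 [[ 0.2  0.4]
 [-0.   0.5]
 [-0.9 -0.9]
 [ 0.8  0. ]]
sq1 (array([ 0.6048, -0.0692]), np.float64(-132.9), array([0.0698, 0.0673, 0.0693, 0.0686]))
sq2 (array([ 0.4806, -0.0847]), np.float64(-122.3), array([0.0692, 0.0675, 0.0693, 0.0681]))
press (array([ 0.5972, -0.2051]), np.float64(-136.2), array([0.0574, 0.1008, 0.0573, 0.1027]))
rd [ 0.45042269 -0.23449957  0.012     ]
knob shut [0.611 0.174] open [0.668 0.18 ]
[0.508 0.128] [0.491 0.287] [0.598 0.298] [0.533 0.374]
knob [0.61690493 0.17526309 0.084     ]
```

Request:
carry_out(commands=[[[0.47, 0.87, 0, -0.23, -1], [0.47, 0.87, 0, -0.23, -1], [0.47, 0.87, 0, -0.23, -1], [0.47, 0.87, 0, -0.23, -1], [0.47, 0.87, 0, -0.23, -1], [0.47, 0.87, 0, -0.23, -1], [0.47, 0.87, 0, -0.23, -1], [0.47, 0.87, 0, -0.23, -1], [0.47, 0.87, 0, -0.23, -1], [0.47, 0.87, 0, -0.23, -1]]])

```text
time_s: 0.98
tcp_pos: [0.4268, -0.1733, 0.2313]
tool_rot: [[0.965, 0.263, -0.0], [0.263, -0.965, 0.0], [-0.0, -0.0, -1.0]]
force: [-0.1, 0.1, 0.7]
opening: 0.0854
```

Request:
carry_out(commands=[[[0.47, 0.87, -0.1, -0.23, -1], [0.47, 0.87, -0.1, -0.23, -1], [0.47, 0.87, -0.1, -0.23, -1], [0.47, 0.87, -0.1, -0.23, -1], [0.47, 0.87, -0.1, -0.23, -1], [0.47, 0.87, -0.1, -0.23, -1], [0.47, 0.87, -0.1, -0.23, -1], [0.47, 0.87, -0.1, -0.23, -1], [0.47, 0.87, -0.1, -0.23, -1], [0, 0, 0, 0, -1]]])

```text
time_s: 1.82
tcp_pos: [0.5988, 0.1445, 0.1939]
tool_rot: [[0.992, 0.126, 0.002], [0.126, -0.992, 0.004], [0.002, -0.004, -1.0]]
force: [0.7, -0.2, 0.4]
opening: 0.0855
```

```bash
cat >> h.py <<'E'
def st():
    s=monitor.get_state();R=s['tool_rot']
    print('t',round(s['time_s'],2),'tcp',s['tcp_pos'].round(4),'yaw',np.degrees(np.arctan2(R[1,0],R[0,0])).round(2),'F',s['force'].round(1),'open',round(s['opening'],4),'q6',s['joints'][5].round(1)); return s
E
python3 - <<'E'
from h import *
st(); shot('wrist','w1.png'); shot('top','top1.png')
E
```

```text
t 1.82 tcp [0.5988 0.1445 0.1939] yaw 7.26 F [ 0.7 -0.2  0.4] open 0.0855 q6 92.2
```

View pics/w1.png

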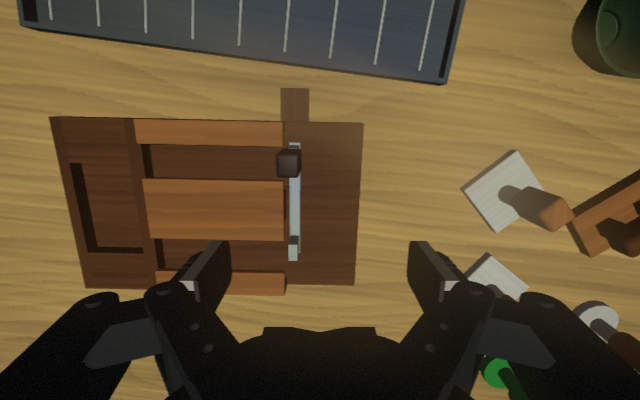

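Run:
```python
from h import *
c=load('wrist'); crop(c,40,80,380,300,2.3,'w1c.png'); print(-c['R'].T@c['t'])
for u,v in((289,155),(286,156),(290,160)): print(pt(c,u,v), pt(c,u,v,.084))
```

```text
[0.66600998 0.15227619 0.33639095]
[0.62790501 0.17394749 0.08440913] [0.62784315 0.17398268 0.084     ]
[0.62667755 0.17643227 0.0840824 ] [0.6266647  0.17644016 0.084     ]
[0.62345776 0.17280902 0.08266568] [0.62368154 0.17270104 0.084     ]
```

View pics/w1c.png

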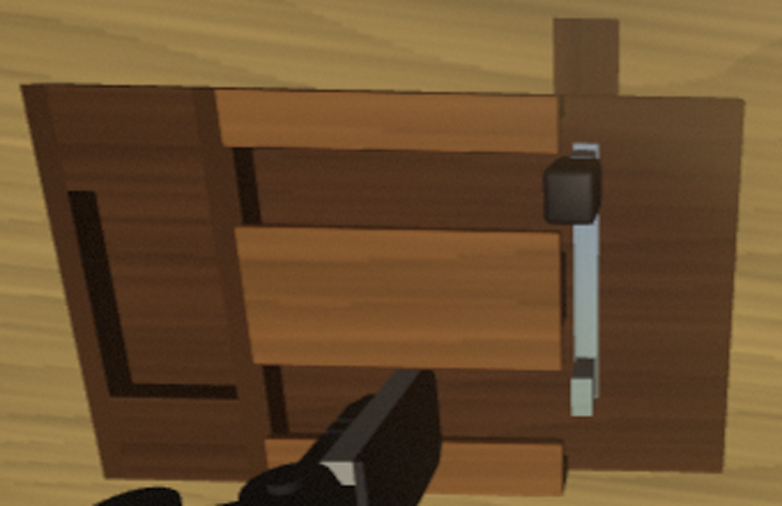

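Run:
```python
from h import *
c=load('wrist')
print(pt(c,287.3,164.7), pt(c,287.3,164.7,.084))
z=np.load('caddy.npz');R,t=z['R'],z['t']
f=lambda a,b:(40+a/2.3,80+b/2.3)
for q,h in(((22,85),.024),((106,478),.024),((722,471),.008),((744,99),.008),((570,196),.084)):
    w=pt(c,*f(*q),h); print(w, (R.T@(w[:2]-t)*1000).round(1))
```

```text
[0.61927149 0.17462606 0.08365892] [0.61933457 0.1745959  0.084     ]
[0.62627497 0.42637502 0.024     ] [ 96.5 164.5]
[0.42830557 0.40543049 0.024     ] [-102.6  164.1]
[0.46424669 0.08316089 0.008     ] [-100.1 -160.1]
[0.66094478 0.10427377 0.008     ] [  97.8 -159.4]
[0.61894441 0.17410165 0.084     ] [ 63.2 -85.6]
```

Request:
carry_out(commands=[[[0.48, 0.75, 0, -0.33, -1], [0, 0, -0.9, 0, -1], [0, 0, -0.9, 0, -1], [0, 0, -0.9, 0, -1], [0, 0, -0.9, 0, -1], [0, 0, 0, 0, -1], [0, 0, 0, 0, 1], [0, 0, 0, 0, 1], [0, 0, 0, 0, 1], [0, 0, 0, 0, 1]]])

```text
time_s: 2.75
tcp_pos: [0.617, 0.1681, 0.0543]
tool_rot: [[0.995, 0.099, 0.005], [0.099, -0.995, 0.001], [0.005, -0.0, -1.0]]
force: [0.3, -0.1, 0.4]
opening: 0.039
```

Request:
carry_out(commands=[[[0, 0, 0, 0, 1], [0, 0, 0, 0, 1], [0, 0, 0, 0, 1], [0, 0, 0, 0, 1]]])

```text
time_s: 3.08
tcp_pos: [0.6168, 0.175, 0.0551]
tool_rot: [[0.995, 0.099, 0.006], [0.099, -0.995, 0.011], [0.007, -0.01, -1.0]]
force: [-2.6, 19.5, 7.8]
opening: 0.0191
```

Run:
```python
from h import *
st()
```

```text
t 3.08 tcp [0.6168 0.175  0.0551] yaw 5.67 F [-2.6 19.5  7.8] open 0.0191 q6 95.8
```

Request:
carry_out(commands=[[[0.2, 0.12, 0, 0, 1], [0.2, 0.07, 0, 0, 1], [0.2, 0.04, 0, 0, 1], [0.2, 0.02, 0, 0, 1], [0.2, 0.02, 0, 0, 1], [0.2, 0.02, 0, 0, 1], [0.15, 0.02, 0, 0, 1], [0, 0, 0, 0, 1], [0, 0, 0, 0, 1]]])

```text
time_s: 3.83
tcp_pos: [0.6663, 0.1803, 0.055]
tool_rot: [[0.995, 0.1, -0.003], [0.1, -0.995, -0.0], [-0.003, -0.0, -1.0]]
force: [-10.6, -1.2, 14.8]
opening: 0.0192
```

Request:
carry_out(commands=[[[0.1, 0.01, 0, 0, 1], [0.05, 0, 0, 0, 1], [0, 0, 0, 0, 1], [0, 0, 0, 0, 1]]])

```text
time_s: 4.17
tcp_pos: [0.6663, 0.1804, 0.0548]
tool_rot: [[0.995, 0.101, -0.014], [0.101, -0.995, -0.002], [-0.014, 0.0, -1.0]]
force: [-21.5, -2.0, 23.2]
opening: 0.0189
```

Request:
carry_out(commands=[[[-0.15, 0, 0, 0, 1], [0, 0, 0, 0, 0], [0, 0, 0, 0, -1], [0, 0, 0, 0, -1], [0, 0, 0, 0, -1], [0, 0, 0.9, 0, -1], [0, 0, 0.9, 0, -1], [0, 0, 0.9, 0, -1], [0, 0, 0.9, 0, -1], [0, 0, 0, 0, -1]]])

```text
time_s: 5.0
tcp_pos: [0.6743, 0.1819, 0.2043]
tool_rot: [[0.995, 0.099, 0.015], [0.099, -0.995, 0.003], [0.015, -0.002, -1.0]]
force: [1.4, -0.1, 1.0]
opening: 0.086
```

Request:
carry_out(commands=[[[-0.1, -0.9, 0, 1, -1], [-0.1, -0.9, 0, 1, -1], [-0.1, -0.9, 0, 1, -1], [-0.1, -0.9, 0, 1, -1], [0, 0, 0, 0, -1]]])

```text
time_s: 5.42
tcp_pos: [0.6525, 0.0301, 0.1949]
tool_rot: [[0.93, 0.368, -0.001], [0.368, -0.93, -0.004], [-0.002, 0.004, -1.0]]
force: [0.9, -0.3, -0.2]
opening: 0.0852
```

Run:
```python
from h import *
st(); c=shot('top','top2.png'); shot('wrist','w2.png')
crop(c,120,130,440,300,2.5,'t2.png')
```

```text
t 5.42 tcp [0.6525 0.0301 0.1949] yaw 21.59 F [ 0.9 -0.3 -0.2] open 0.0852 q6 67.5
```

View pics/t2.png

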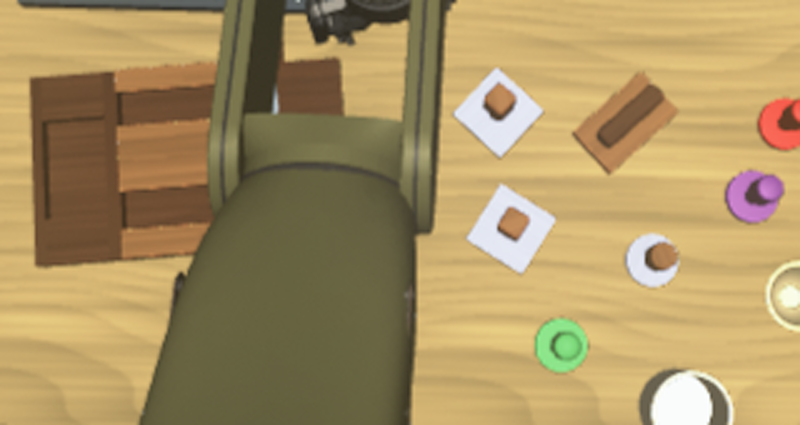

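View pics/w2.png

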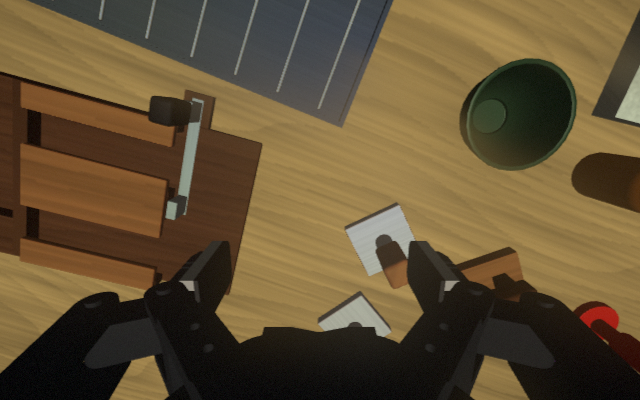

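Request:
carry_out(commands=[[[-0.3, -0.62, 0, 1, -1], [-0.3, -0.62, 0, 1, -1], [-0.3, -0.62, 0, 1, -1], [-0.29, -0.62, 0, 1, -1], [0, 0, -0.4, 1, -1], [0, 0, -0.6, 1, -1], [0, 0, -0.5, 0.4, -1], [0, 0, 0, 0, -1], [0, 0, 0, 0, -1]]])

```text
time_s: 6.27
tcp_pos: [0.6049, -0.061, 0.1341]
tool_rot: [[0.678, 0.735, -0.003], [0.735, -0.678, 0.001], [-0.001, -0.003, -1.0]]
force: [-0.1, 0.1, -0.1]
opening: 0.0854
```

Run:
```python
from h import *
st(); c=shot('wrist','w3.png'); c=shot('top'); crop(c,280,130,440,250,4,'t3.png')
```

```text
t 6.27 tcp [ 0.6049 -0.061   0.1341] yaw 47.31 F [-0.1  0.1 -0.1] open 0.0854 q6 32.9
```

View pics/w3.png

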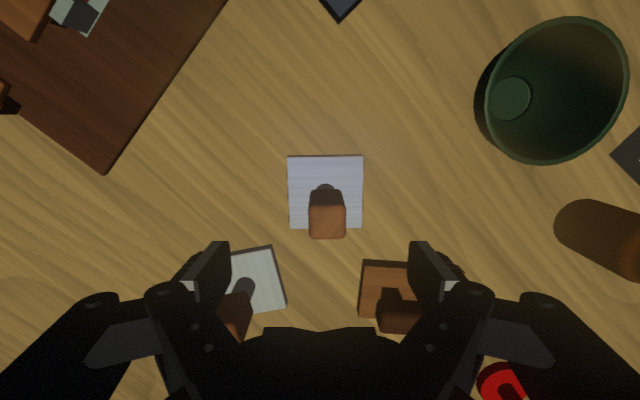

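Request:
carry_out(commands=[[[0, -0.2, 0, 0, -1], [0, 0, -0.7, 0, -1], [0, 0, -0.8, 0, -1], [0, 0, -0.7, 0, -1], [0, 0, 0, 0, -1], [0, 0, 0, 0, 1], [0, 0, 0, 0, 1], [0, 0, 0, 0, 1], [0, 0, 0, 0, 1], [0, 0, 0, 0, 1]]])

```text
time_s: 7.2
tcp_pos: [0.6064, -0.0705, 0.0491]
tool_rot: [[0.678, 0.735, 0.003], [0.735, -0.678, -0.0], [0.002, 0.002, -1.0]]
force: [0.3, -1.2, 18.1]
opening: 0.0255
```

Request:
carry_out(commands=[[[0, 0, 0, 0, 1], [0, 0, 0, 0, 1], [0, 0, 0, 0, 1]]])

```text
time_s: 7.45
tcp_pos: [0.6067, -0.0706, 0.0492]
tool_rot: [[0.678, 0.735, 0.003], [0.735, -0.678, -0.001], [0.002, 0.003, -1.0]]
force: [-0.1, -0.0, 7.1]
opening: 0.0249
```

Request:
carry_out(commands=[[[0, 0, 0.7, 0, 1], [0, 0, 0.7, 0, 1], [-0.2, 0.45, 0, -0.9, 1], [-0.23, 0.45, 0, -0.95, 1], [-0.23, 0.45, 0, -0.95, 1], [-0.23, 0.45, 0, -0.95, 1], [-0.23, 0.45, 0, -0.95, 1], [-0.23, 0.45, 0, -0.95, 1], [-0.23, 0.45, 0, -0.95, 1], [-0.23, 0.45, 0, -0.95, 1]]])

```text
time_s: 8.28
tcp_pos: [0.532, 0.0744, 0.1033]
tool_rot: [[0.957, 0.291, -0.0], [0.291, -0.957, -0.0], [-0.0, -0.0, -1.0]]
force: [-1.1, -0.1, -1.9]
opening: 0.0257
```

Request:
carry_out(commands=[[[-0.23, 0.45, 0, -0.95, 1], [-0.23, 0.45, 0, -0.95, 1], [-0.2, 0.45, 0, -0.9, 1], [0, 0, 0, 0, 1], [0, 0, 0, 0, 1]]])

```text
time_s: 8.7
tcp_pos: [0.5059, 0.1282, 0.1034]
tool_rot: [[0.994, 0.106, -0.0], [0.106, -0.994, -0.0], [-0.0, 0.0, -1.0]]
force: [-0.5, -0.2, -2.1]
opening: 0.0251
```

```bash
cat >> h.py <<'E'
_z=np.load('caddy.npz') 
def cad(p): return (_z['R'].T@(np.array(p)[:2]-_z['t'])*1000).round(1)
def wor(x,y): return (_z['R']@np.array([x,y])/1000+_z['t']).round(4)
E
python3 - <<'E'
from h import *
s=st(); print(cad(s['tcp_pos']), wor(-52,-120)); c=shot('wrist','w4.png'); c=shot('scene'); crop(c,280,90,480,240,4,'s4.png')
E
```

```text
t 8.7 tcp [0.5059 0.1282 0.1034] yaw 6.09 F [-0.5 -0.2 -2.1] open 0.0251 q6 93.5
[ -54.  -119.6] [0.5079 0.128 ]
```

View pics/w4.png

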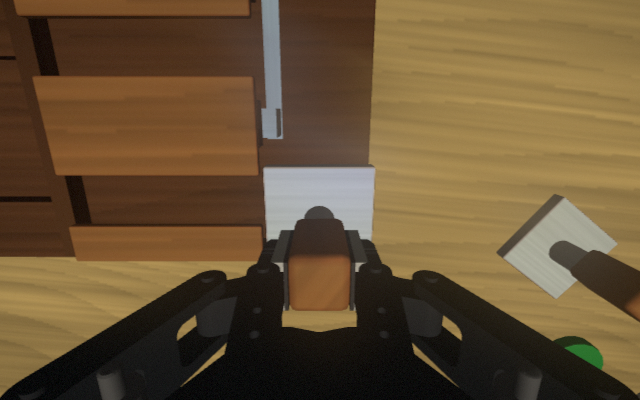

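View pics/s4.png

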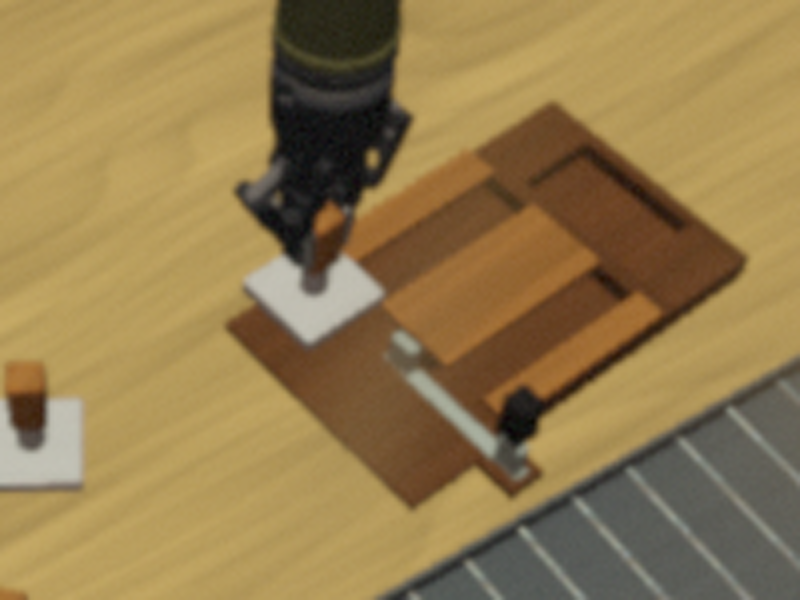

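Run:
```python
from h import *
c=load('wrist')
zt=.1034-.049+.012
for u,v in((264,167),(375,166)): print(pt(c,u,v),cad(pt(c,u,v)),cad(pt(c,u,v,zt)))
```

```text
[0.53698704 0.1653549  0.06480276] [-19.2 -85.9] [-18.9 -86.2]
[ 0.53454273  0.08334465 -0.00109883] [ -30.1 -167.2] [ -18.1 -154.2]
```

Request:
carry_out(commands=[[[0.04, 0, -0.5, 0, 1], [0, 0, -0.5, 0, 1], [0, 0, -0.1, 0, 1], [0, 0, 0, 0, 1], [0, 0, 0, 0, 1]]])

```text
time_s: 9.22
tcp_pos: [0.5086, 0.1269, 0.0594]
tool_rot: [[0.995, 0.102, -0.0], [0.102, -0.995, -0.0], [-0.0, 0.0, -1.0]]
force: [-0.1, -0.8, -2.0]
opening: 0.0252
```

Run:
```python
from h import *
s=st(); print(cad(s['tcp_pos'])); c=shot('wrist','w5.png')
```

```text
t 9.22 tcp [0.5086 0.1269 0.0594] yaw 5.87 F [-0.1 -0.8 -2. ] open 0.0252 q6 93.5
[ -51.4 -121.1]
```

View pics/w5.png

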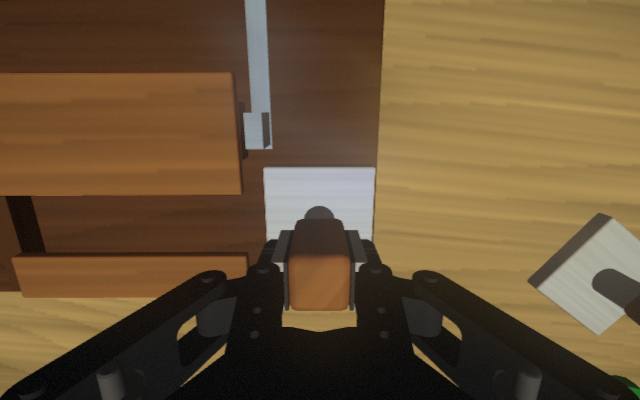

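Request:
carry_out(commands=[[[-0.03, 0.3, 0, 0, 1], [-0.03, 0.3, 0, 0, 1], [-0.03, 0.3, 0, 0, 1], [-0.03, 0.3, 0, 0, 1], [-0.03, 0.3, 0, 0, 1], [-0.04, 0.3, 0, 0, 1], [-0.03, 0.3, 0, 0, 1], [-0.03, 0.3, 0, 0, 1], [0, 0, 0, 0, 1]]])

```text
time_s: 10.02
tcp_pos: [0.4981, 0.2264, 0.0594]
tool_rot: [[0.994, 0.105, 0.001], [0.105, -0.994, 0.001], [0.001, -0.001, -1.0]]
force: [0.5, 0.2, -2.4]
opening: 0.0254
```

Run:
```python
from h import *
s=st(); print(cad(s['tcp_pos'])); c=shot('scene'); crop(c,280,90,480,240,4,'s6.png');c=shot('wrist','w6.png')
```

```text
t 10.02 tcp [0.4981 0.2264 0.0594] yaw 6.02 F [ 0.5  0.2 -2.4] open 0.0254 q6 103.9
[-51.6 -21.2]
```

View pics/w6.png

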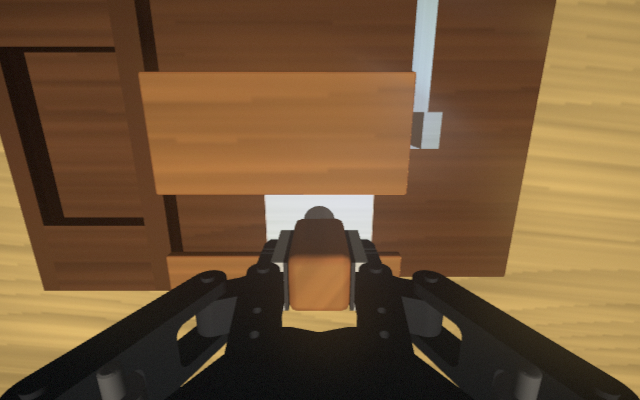

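Request:
carry_out(commands=[[[-0.03, 0.3, 0, 0, 1], [-0.03, 0.3, 0, 0, 1], [-0.03, 0.3, 0, 0, 1], [-0.03, 0.3, 0, 0, 1], [-0.03, 0.2, 0, 0, 1], [0, 0.1, 0, 0, 1], [0, 0, 0, 0, 1]]])

```text
time_s: 10.7
tcp_pos: [0.4921, 0.2849, 0.0593]
tool_rot: [[0.995, 0.105, 0.0], [0.105, -0.995, 0.0], [0.0, -0.0, -1.0]]
force: [-0.6, -0.3, -1.7]
opening: 0.025
```

Request:
carry_out(commands=[[[0, 0.06, 0, 0, 1], [0, 0.06, 0, 0, 1], [0, 0, 0, 0, 1]]])

```text
time_s: 10.95
tcp_pos: [0.4919, 0.2876, 0.0592]
tool_rot: [[0.995, 0.103, -0.001], [0.103, -0.995, -0.002], [-0.001, 0.001, -1.0]]
force: [0.7, -2.9, -1.5]
opening: 0.0253
```

Request:
carry_out(commands=[[[0, -0.03, -0.03, 0, 1], [0, 0, 0, 0, 0], [0, 0, 0, 0, -0.2], [0, 0, 0, 0, -0.2], [0, 0, 0, 0, -0.2], [0, 0, 0.4, 0, -0.2], [0, 0, 0.9, 0, -0.2], [0, 0, 0.9, 0, -1], [0, 0, 0.9, 0, -1], [0, 0, 0, 0, -1]]])

```text
time_s: 11.78
tcp_pos: [0.4967, 0.2896, 0.1899]
tool_rot: [[0.995, 0.103, 0.013], [0.103, -0.995, 0.007], [0.014, -0.005, -1.0]]
force: [0.7, -0.3, 1.3]
opening: 0.0844
```

Run:
```python
from h import *
s=st(); c=shot('wrist','w7.png'); c=shot('top'); crop(c,280,130,440,250,5,'t7.png')
c=shot('scene'); crop(c,280,90,480,240,4,'s7.png')
```

```text
t 11.78 tcp [0.4967 0.2896 0.1899] yaw 5.91 F [ 0.7 -0.3  1.3] open 0.0844 q6 110.1
```

View pics/w7.png

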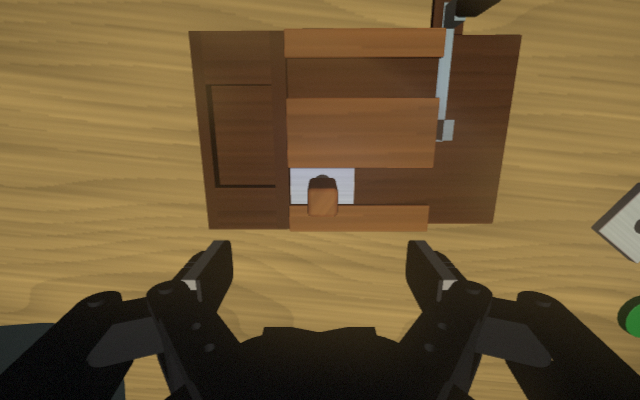

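View pics/t7.png

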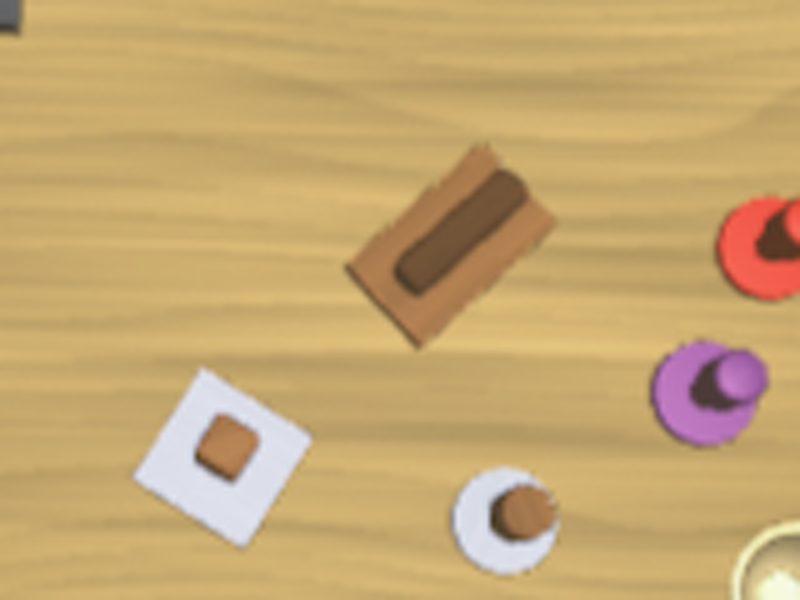

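View pics/s7.png

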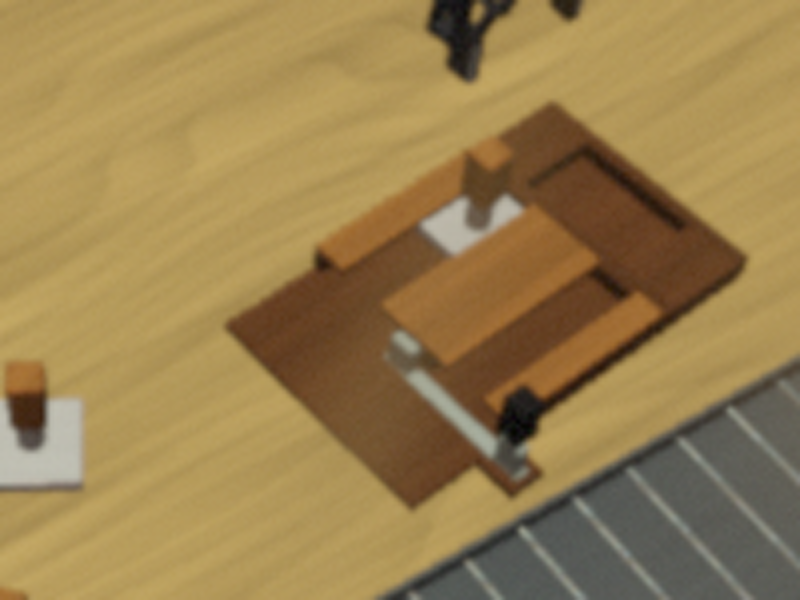

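Request:
carry_out(commands=[[[-0.04, -0.85, 0, -0.86, -1], [-0.04, -0.85, 0, -0.87, -1], [-0.04, -0.85, 0, -0.87, -1], [-0.04, -0.85, 0, -0.87, -1], [-0.04, -0.85, 0, -0.87, -1], [-0.04, -0.85, 0, -0.87, -1], [-0.04, -0.85, 0, -0.87, -1], [-0.04, -0.85, 0, -0.87, -1], [-0.04, -0.85, 0, -0.87, -1], [-0.04, -0.85, 0, -0.87, -1]]])

```text
time_s: 12.77
tcp_pos: [0.4742, -0.054, 0.1802]
tool_rot: [[0.874, -0.485, -0.004], [-0.485, -0.874, 0.001], [-0.004, 0.001, -1.0]]
force: [0.7, -0.4, -0.3]
opening: 0.0853
```

Request:
carry_out(commands=[[[0, -0.86, 0, -0.86, -1], [0, 0, -0.8, 0, -1], [0, 0, -0.7, 0, -1], [0, 0, 0, 0, -1], [0, 0, 0, 0, -1]]])

```text
time_s: 13.18
tcp_pos: [0.4733, -0.0866, 0.1197]
tool_rot: [[0.845, -0.535, -0.007], [-0.535, -0.845, 0.002], [-0.007, 0.002, -1.0]]
force: [-0.1, 0.1, 0.6]
opening: 0.0852
```

Run:
```python
from h import *
s=st(); c=shot('wrist','w8.png')
```

```text
t 13.18 tcp [ 0.4733 -0.0866  0.1197] yaw -32.32 F [-0.1  0.1  0.6] open 0.0852 q6 106.9
```

View pics/w8.png

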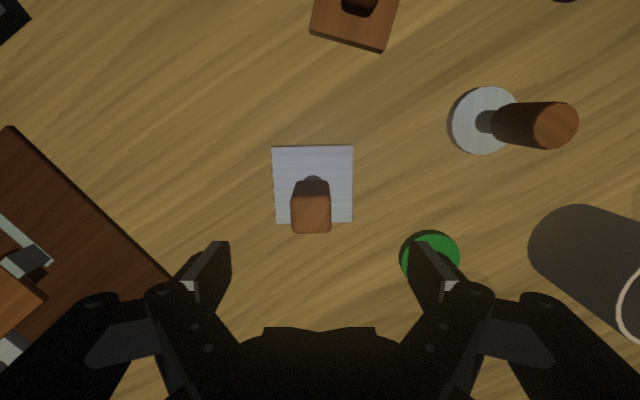

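Request:
carry_out(commands=[[[0.2, 0.02, 0, 0, -1], [0, 0, -0.6, 0, -1], [0, 0, -0.7, 0, -1], [0, 0, -0.52, 0, -1], [0, 0, 0, 0, -1], [0, 0, 0, 0, 1], [0, 0, 0, 0, 1], [0, 0, 0, 0, 1], [0, 0, 0, 0, 1], [0, 0, 0, 0, 1]]])

```text
time_s: 14.07
tcp_pos: [0.485, -0.0867, 0.0505]
tool_rot: [[0.846, -0.534, 0.002], [-0.534, -0.846, -0.001], [0.002, -0.001, -1.0]]
force: [-0.2, -2.0, -2.8]
opening: 0.0259
```

Request:
carry_out(commands=[[[0, 0, 0, 0, 1], [0, 0, 0, 0, 1], [0, 0, 0, 0, 1]]])

```text
time_s: 14.32
tcp_pos: [0.4851, -0.0867, 0.0506]
tool_rot: [[0.845, -0.534, 0.003], [-0.534, -0.845, -0.001], [0.003, -0.001, -1.0]]
force: [-0.1, -0.2, 7.4]
opening: 0.0251
```

Request:
carry_out(commands=[[[0, 0, 0.7, 0, 1], [0, 0, 0.7, 0, 1], [0.06, 0.54, 0, 0.95, 1], [0.06, 0.54, 0, 0.95, 1], [0.06, 0.54, 0, 0.95, 1], [0.06, 0.54, 0, 0.95, 1], [0.06, 0.54, 0, 0.95, 1], [0.06, 0.54, 0, 0.95, 1], [0.06, 0.54, 0, 0.96, 1], [0.06, 0.54, 0, 0.96, 1]]])

```text
time_s: 15.15
tcp_pos: [0.5027, 0.0874, 0.1051]
tool_rot: [[1.0, -0.028, -0.001], [-0.028, -1.0, -0.0], [-0.001, 0.0, -1.0]]
force: [0.3, 0.0, -1.3]
opening: 0.025
```

Request:
carry_out(commands=[[[0.06, 0.54, 0, 0.96, 1], [0.04, 0.5, 0, 0.96, 1], [0, 0, 0, 0, 1], [0, 0, 0, 0, 1]]])

```text
time_s: 15.48
tcp_pos: [0.5068, 0.1287, 0.105]
tool_rot: [[0.995, 0.104, -0.001], [0.104, -0.995, -0.0], [-0.001, 0.0, -1.0]]
force: [-0.3, -1.1, -3.1]
opening: 0.0252
```

Run:
```python
from h import *
s=st(); print(cad(s['tcp_pos'])); c=shot('wrist','w9.png')
```

```text
t 15.48 tcp [0.5068 0.1287 0.105 ] yaw 5.96 F [-0.3 -1.1 -3.1] open 0.0252 q6 93.7
[ -53.  -119.2]
```

View pics/w9.png

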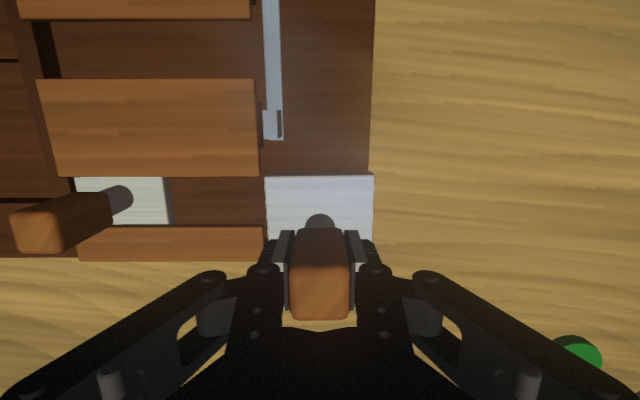

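Run:
```python
from h import *
c=load('wrist')
for u,v in((266,177),(373,176)):
  print(pt(c,u,v+1),cad(pt(c,u,v,.1050-.0505+.012)))
print(pt(c,320,190),pt(c,290,185),pt(c,350,185))
```

```text
[0.53100084 0.16431743 0.06548612] [-24.4 -86.5]
[0.53869001 0.09761363 0.06561805] [ -23.7 -153.2]
[0.52718985 0.12981691 0.06698465] [0.52832664 0.14889868 0.06651318] [0.53210509 0.1112957  0.06580567]
```

Request:
carry_out(commands=[[[0.18, 0.02, 0, 0, 1], [0, 0, -0.5, 0, 1], [0, 0, -0.5, 0, 1], [0, 0, -0.12, 0, 1], [0, 0, 0, 0, 1], [0, 0, 0, 0, 1]]])

```text
time_s: 16.03
tcp_pos: [0.5148, 0.1281, 0.0606]
tool_rot: [[0.995, 0.101, -0.0], [0.101, -0.995, -0.0], [-0.0, 0.0, -1.0]]
force: [0.4, 0.3, -2.4]
opening: 0.0254
```

Run:
```python
from h import *
s=st(); print(cad(s['tcp_pos'])); c=shot('wrist','w10.png')
for u,v in((266,177),(373,176)):
  print(pt(c,u,v+1),cad(pt(c,u,v,.0215)))
```

```text
t 16.03 tcp [0.5148 0.1281 0.0606] yaw 5.79 F [ 0.4  0.3 -2.4] open 0.0254 q6 93.6
[ -45.1 -120.6]
[0.53924224 0.16351891 0.02159121] [-16.6 -87.9]
[0.54688941 0.09718388 0.02260425] [ -16.  -154.9]
```

View pics/w10.png

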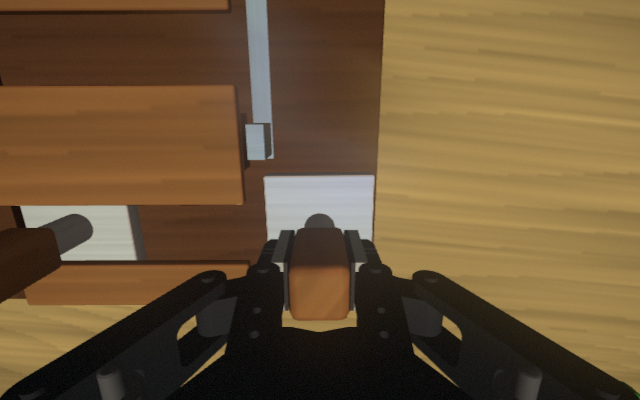

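Request:
carry_out(commands=[[[-0.03, 0.3, 0, 0, 1], [-0.03, 0.3, 0, 0, 1], [-0.03, 0.3, 0, 0, 1], [-0.03, 0.3, 0, 0, 1], [-0.03, 0.3, 0, 0, 1], [-0.04, 0.3, 0, 0, 1], [-0.02, 0.2, 0, 0, 1], [0, 0.1, 0, 0, 1], [0, 0, 0, 0, 1]]])

```text
time_s: 16.83
tcp_pos: [0.5061, 0.2141, 0.0605]
tool_rot: [[0.995, 0.104, 0.0], [0.104, -0.995, 0.0], [0.0, -0.0, -1.0]]
force: [0.4, -0.5, -3.4]
opening: 0.0252
```

Run:
```python
from h import *
s=st(); print(cad(s['tcp_pos']))
```

```text
t 16.83 tcp [0.5061 0.2141 0.0605] yaw 5.97 F [ 0.4 -0.5 -3.4] open 0.0252 q6 102.5
[-44.9 -34.2]
```

Request:
carry_out(commands=[[[0, 0.06, 0, 0, 1], [0, 0.06, 0, 0, 1], [0, 0, 0, 0, 1]]])

```text
time_s: 17.08
tcp_pos: [0.5063, 0.2176, 0.0605]
tool_rot: [[0.995, 0.102, 0.0], [0.102, -0.995, 0.0], [0.0, -0.0, -1.0]]
force: [0.2, -0.1, -2.5]
opening: 0.0254
```

Request:
carry_out(commands=[[[0, 0.04, 0, 0, 1], [0, 0.03, 0, 0, 1], [0, 0, 0, 0, 1]]])

```text
time_s: 17.33
tcp_pos: [0.5062, 0.2188, 0.0606]
tool_rot: [[0.995, 0.103, -0.0], [0.103, -0.995, -0.003], [-0.0, 0.003, -1.0]]
force: [0.6, -4.1, -1.5]
opening: 0.025
```

Request:
carry_out(commands=[[[0, -0.03, -0.03, 0, 1], [0, 0, 0, 0, 0.1], [0, 0, 0, 0, 0], [0, 0, 0, 0, 0], [0, 0, 0, 0, 0], [0, 0, 0.4, 0, 0], [0, 0, 0.9, 0, 0], [0, 0, 0.9, 0, -1], [0, 0, 0.9, 0, -1], [0, 0, 0, 0, -1]]])

```text
time_s: 18.17
tcp_pos: [0.5109, 0.2212, 0.1909]
tool_rot: [[0.995, 0.103, 0.014], [0.103, -0.995, 0.005], [0.014, -0.004, -1.0]]
force: [1.6, 0.5, 0.7]
opening: 0.0767
```

Run:
```python
from h import *
s=st(); c=shot('wrist','w11.png'); c=shot('top'); crop(c,280,130,440,250,5,'t11.png')
```

```text
t 18.17 tcp [0.5109 0.2212 0.1909] yaw 5.89 F [1.6 0.5 0.7] open 0.0767 q6 103.2
```

View pics/w11.png

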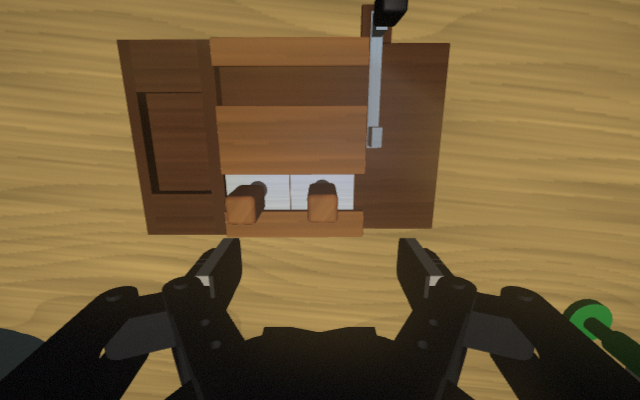

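View pics/t11.png

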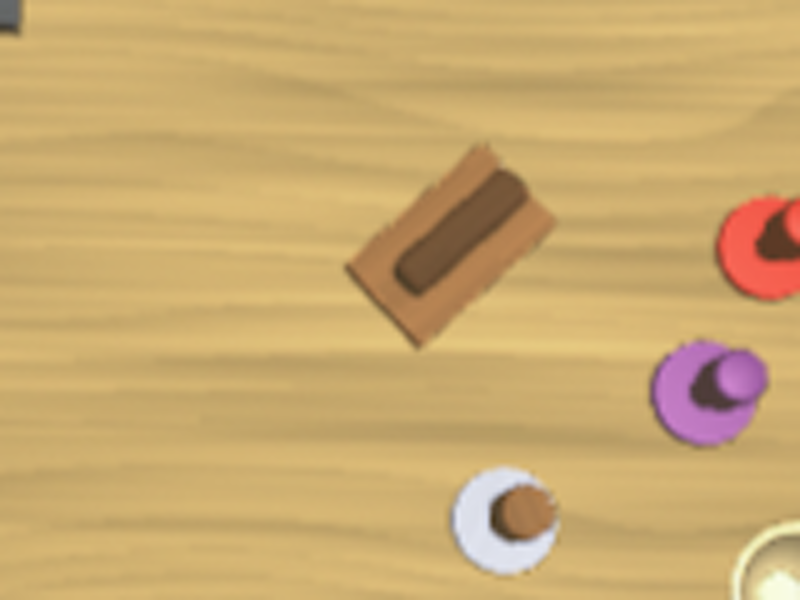

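Run:
```python
from h import *
c=load('top')
f=lambda a,b:(280+(a+.5)/5-.5,130+(b+.5)/5-.5)
print('rd foot',pt(c,*f(504,521),.012),'handle',pt(c,*f(527,511),.088));print('purple',pt(c,*f(704,393),.012))
print('press',foot(c,[f(*p) for p in [(484,143),(557,220),(419,350),(345,267)]],.016,1,1))
```

```text
rd foot [ 0.45060567 -0.23390488  0.012     ] handle [ 0.45107041 -0.23354345  0.088     ]
purple [ 0.5211559  -0.34023707  0.012     ]
press (array([ 0.5971, -0.2047]), np.float64(-136.9), array([0.0569, 0.1028, 0.0591, 0.1015]))
```

Request:
carry_out(commands=[[[-0.12, -0.88, 0, 0, -1], [-0.12, -0.88, 0, 0, -1], [-0.12, -0.88, 0, 0, -1], [-0.12, -0.88, 0, 0, -1], [-0.12, -0.88, 0, 0, -1], [-0.12, -0.88, 0, 0, -1], [-0.12, -0.88, 0, 0, -1], [-0.12, -0.88, 0, 0, -1], [-0.12, -0.88, 0, 0, -1], [-0.12, -0.88, 0, 0, -1]]])

```text
time_s: 19.1
tcp_pos: [0.4564, -0.1338, 0.1817]
tool_rot: [[0.995, 0.102, -0.003], [0.102, -0.995, 0.001], [-0.003, -0.002, -1.0]]
force: [0.8, -0.1, -0.8]
opening: 0.0855
```

Request:
carry_out(commands=[[[-0.12, -0.88, 0, 0, -1], [-0.12, -0.88, 0, 0, -1], [-0.06, -0.81, 0, 0, -1], [0, 0, -0.8, 0, -1], [0, 0, -0.7, 0, -1], [0, 0, 0, 0, -1], [0, 0, 0, 0, -1]]])

```text
time_s: 19.68
tcp_pos: [0.4437, -0.2342, 0.1209]
tool_rot: [[0.995, 0.102, -0.006], [0.102, -0.995, 0.004], [-0.006, -0.005, -1.0]]
force: [-0.3, 0.7, 0.2]
opening: 0.0856
```

Run:
```python
from h import *
s=st(); c=shot('wrist','w12.png')
```

```text
t 19.68 tcp [ 0.4437 -0.2342  0.1209] yaw 5.85 F [-0.3  0.7  0.2] open 0.0856 q6 51.5
```

View pics/w12.png

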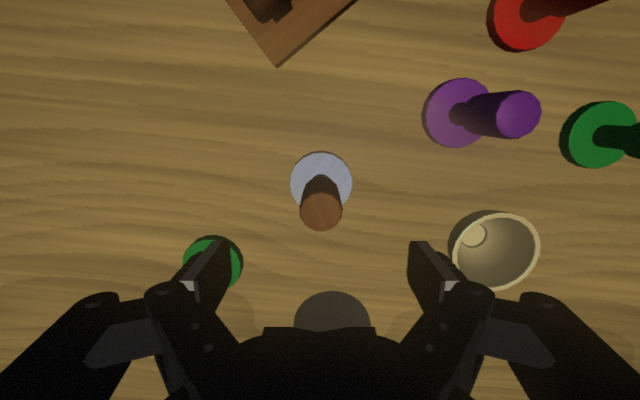

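Request:
carry_out(commands=[[[0.1, 0.01, 0, 0, -1], [0, 0, -0.6, 0, -1], [0, 0, -0.7, 0, -1], [0, 0, -0.54, 0, -1], [0, 0, 0, 0, -1], [0, 0, 0, 0, -1]]])

```text
time_s: 20.23
tcp_pos: [0.4507, -0.2348, 0.0502]
tool_rot: [[0.995, 0.103, -0.0], [0.103, -0.995, 0.0], [-0.0, -0.0, -1.0]]
force: [-0.2, -0.6, -0.6]
opening: 0.0852
```

Request:
carry_out(commands=[[[0, 0, -0.07, 0, -1], [0, 0, 0, 0, 1], [0, 0, 0, 0, 1], [0, 0, 0, 0, 1], [0, 0, 0, 0, 1], [0, 0, 0, 0, 1], [0, 0, 0, 0, 1], [0, 0, 0, 0, 1], [0, 0, 0, 0, 1], [0, 0, 0, 0, 1]]])

```text
time_s: 21.07
tcp_pos: [0.4504, -0.2354, 0.0475]
tool_rot: [[0.995, 0.102, 0.001], [0.102, -0.995, -0.0], [0.001, 0.001, -1.0]]
force: [-1.4, 0.7, 5.6]
opening: 0.0267
```

Request:
carry_out(commands=[[[0, 0, 0.7, 0, 1], [0, 0, 0.7, 0, 1], [0.34, 0.78, 0, 0, 1], [0.34, 0.78, 0, 0, 1], [0.34, 0.78, 0, 0, 1], [0.34, 0.78, 0, 0, 1], [0.34, 0.78, 0, 0, 1], [0.34, 0.78, 0, 0, 1], [0.34, 0.78, 0, 0, 1], [0.34, 0.78, 0, 0, 1]]])

```text
time_s: 21.9
tcp_pos: [0.5588, 0.016, 0.1024]
tool_rot: [[0.995, 0.102, -0.001], [0.102, -0.995, -0.0], [-0.001, -0.0, -1.0]]
force: [0.7, -0.9, -1.9]
opening: 0.0269
```

Request:
carry_out(commands=[[[0.34, 0.78, 0, 0, 1], [0.34, 0.78, 0, 0, 1], [0.34, 0.78, 0, 0, 1], [0.34, 0.78, 0, 0, 1], [0, 0, 0, 0, 1], [0, 0, 0, 0, 1]]])

```text
time_s: 22.4
tcp_pos: [0.6136, 0.1411, 0.1021]
tool_rot: [[0.994, 0.105, -0.001], [0.105, -0.994, -0.0], [-0.001, 0.0, -1.0]]
force: [0.2, -0.3, -2.0]
opening: 0.0269
```

Run:
```python
from h import *
s=st(); print(cad(s['tcp_pos'])); c=shot('wrist','w13.png')
```

```text
t 22.4 tcp [0.6136 0.1411 0.1021] yaw 6.05 F [ 0.2 -0.3 -2. ] open 0.0269 q6 93.1
[  54.4 -117.9]
```

View pics/w13.png

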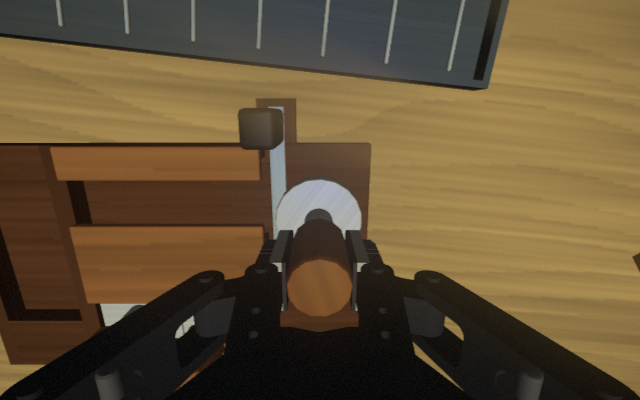

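Run:
```python
from h import *
c=load('wrist')
z=pt(c,318,190)[2];print(z)
for p in((318.5,180),(276.5,216),(361,216)): print(cad(pt(c,*p,.0666)))
```

```text
0.06613663289498092
[  81.8 -117.9]
[ 58.3 -91.3]
[  58.4 -145.1]
```

Request:
carry_out(commands=[[[0.03, 0, -0.5, 0, 1], [0, 0, -0.5, 0, 1], [0, 0, -0.12, 0, 1], [0, 0, 0, 0, 1], [0, 0, 0, 0, 1]]])

```text
time_s: 22.87
tcp_pos: [0.6138, 0.138, 0.058]
tool_rot: [[0.995, 0.101, -0.001], [0.101, -0.995, -0.0], [-0.001, 0.0, -1.0]]
force: [0.2, -0.4, -1.9]
opening: 0.0269
```

Run:
```python
from h import *
s=st(); print(cad(s['tcp_pos'])); c=shot('wrist','w14.png'); print(pt(c,318,190)[2])
```

```text
t 22.87 tcp [0.6138 0.138  0.058 ] yaw 5.8 F [ 0.2 -0.4 -1.9] open 0.0269 q6 93.0
[  54.4 -121. ]
0.022078551149539605
```

View pics/w14.png

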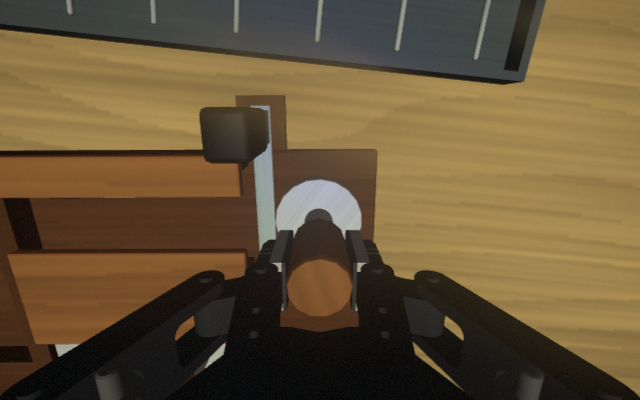

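Request:
carry_out(commands=[[[-0.01, 0.3, -0.015, 0, 1], [-0.03, 0.3, 0, 0, 1], [-0.03, 0.3, 0, 0, 1], [-0.03, 0.3, 0, 0, 1], [-0.03, 0.3, 0, 0, 1], [-0.03, 0.3, 0, 0, 1], [-0.03, 0.3, 0, 0, 1], [-0.03, 0.3, 0, 0, 1], [0, 0, 0, 0, 1]]])

```text
time_s: 23.67
tcp_pos: [0.6055, 0.2383, 0.0575]
tool_rot: [[0.995, 0.104, 0.0], [0.104, -0.995, 0.001], [0.001, -0.001, -1.0]]
force: [0.8, -1.1, -0.7]
opening: 0.0263
```

Request:
carry_out(commands=[[[-0.03, 0.3, 0, 0, 1], [-0.03, 0.3, 0, 0, 1], [-0.03, 0.3, 0, 0, 1], [-0.03, 0.3, 0, 0, 1], [0, 0, 0, 0, 1], [0, 0, 0, 0, 1]]])

```text
time_s: 24.17
tcp_pos: [0.6008, 0.2841, 0.0574]
tool_rot: [[0.995, 0.104, 0.0], [0.104, -0.995, -0.0], [0.0, 0.0, -1.0]]
force: [0.5, 0.1, -1.2]
opening: 0.0269
```

Run:
```python
from h import *
s=st(); print(cad(s['tcp_pos'])); c=shot('wrist','w15.png'); print(pt(c,318,190)[2])
```

```text
t 24.17 tcp [0.6008 0.2841 0.0574] yaw 5.96 F [ 0.5  0.1 -1.2] open 0.0269 q6 105.7
[56.5 25.6]
0.03154601558757433
```

View pics/w15.png

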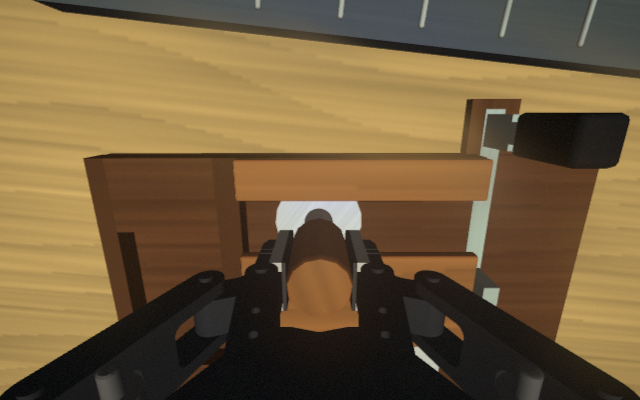

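Request:
carry_out(commands=[[[0, 0, -0.03, 0, 1], [0, 0, 0, 0, 0], [0, 0, 0, 0, -0.2], [0, 0, 0, 0, -0.2], [0, 0, 0, 0, -0.2], [0, 0, 0.4, 0, -0.2], [0, 0, 0.9, 0, -0.2], [0, 0, 0.9, 0, -0.8], [0, 0, 0.9, 0, -1], [0, 0, 0, 0, -1]]])

```text
time_s: 25.05
tcp_pos: [0.6058, 0.2849, 0.1893]
tool_rot: [[0.995, 0.102, 0.014], [0.102, -0.995, 0.006], [0.015, -0.004, -1.0]]
force: [1.6, 0.4, 0.9]
opening: 0.0839
```

Run:
```python
from h import *
s=st(); c=shot('wrist','w16.png'); c=shot('top'); crop(c,280,130,440,250,5,'t16.png'); c=shot('scene','s16.png')
```

```text
t 25.05 tcp [0.6058 0.2849 0.1893] yaw 5.86 F [1.6 0.4 0.9] open 0.0839 q6 105.7
```

View pics/w16.png

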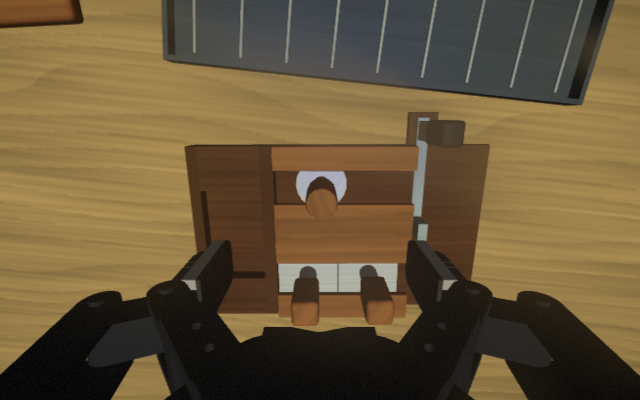

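View pics/s16.png

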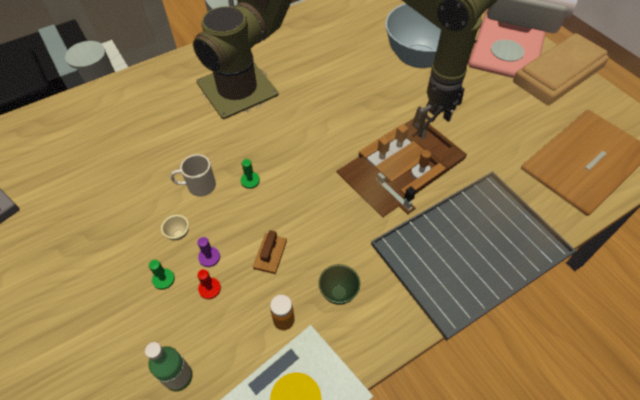

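Request:
carry_out(commands=[[[0.37, -0.65, 0, 0, -1], [0.37, -0.65, 0, 0, -1], [0.37, -0.65, 0, 0, -1], [0.37, -0.65, 0, 0, -1], [0, 0, -0.8, 0, -1], [0, 0, -0.5, 0, -1], [0, 0, 0, 0, -1], [0, 0, 0, 0, -1]]])

```text
time_s: 25.87
tcp_pos: [0.6577, 0.1785, 0.1249]
tool_rot: [[0.995, 0.102, -0.007], [0.102, -0.995, -0.001], [-0.007, 0.001, -1.0]]
force: [1.0, 0.3, -0.4]
opening: 0.0853
```

Run:
```python
from h import *
s=st(); print(cad(s['tcp_pos']));c=shot('wrist','w17.png')
```

```text
t 25.87 tcp [0.6577 0.1785 0.1249] yaw 5.85 F [ 1.   0.3 -0.4] open 0.0853 q6 95.8
[102.2 -85.3]
```

View pics/w17.png

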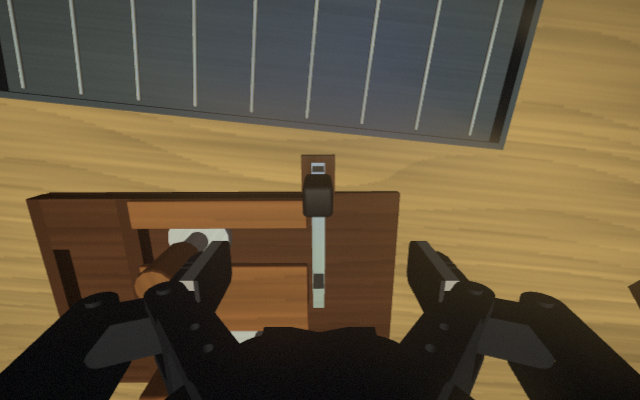

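Request:
carry_out(commands=[[[0.15, 0.03, 0, 0, -1], [0, 0, -0.6, 0, -1], [0, 0, -0.7, 0, -1], [0, 0, -0.44, 0, -1], [0, 0, 0, 0, -1], [0, 0, 0, 0, -1]]])

```text
time_s: 26.42
tcp_pos: [0.6664, 0.181, 0.059]
tool_rot: [[0.995, 0.103, -0.0], [0.103, -0.995, -0.0], [-0.0, -0.0, -1.0]]
force: [1.2, -0.1, 1.2]
opening: 0.0857
```

Well placed; grip, then slide shut.

Request:
carry_out(commands=[[[0, 0, -0.08, 0, -1], [0, 0, 0, 0, 1], [0, 0, 0, 0, 1], [0, 0, 0, 0, 1], [0, 0, 0, 0, 1], [0, 0, 0, 0, 1], [0, 0, 0, 0, 1], [0, 0, 0, 0, 1], [0, 0, 0, 0, 1], [0, 0, 0, 0, 1]]])

```text
time_s: 27.25
tcp_pos: [0.6665, 0.1803, 0.0561]
tool_rot: [[0.995, 0.102, 0.001], [0.102, -0.995, 0.0], [0.001, 0.0, -1.0]]
force: [-1.2, -0.7, 4.7]
opening: 0.019
```

Request:
carry_out(commands=[[[-0.2, -0.02, 0, 0, 1], [-0.2, -0.02, 0, 0, 1], [-0.2, -0.02, 0, 0, 1], [-0.2, -0.02, 0, 0, 1], [-0.2, -0.02, 0, 0, 1], [-0.2, -0.02, 0, 0, 1], [-0.2, -0.03, 0, 0, 1], [0, 0, 0, 0, 1], [0, 0, 0, 0, 1]]])

```text
time_s: 28.0
tcp_pos: [0.6088, 0.1742, 0.0561]
tool_rot: [[0.995, 0.102, -0.001], [0.102, -0.995, -0.0], [-0.001, 0.0, -1.0]]
force: [-0.7, -2.3, 6.8]
opening: 0.019
```

Request:
carry_out(commands=[[[-0.1, -0.01, 0, 0, 1], [-0.1, 0, 0, 0, 1], [0, 0, 0, 0, 1], [0, 0, 0, 0, 1]]])

```text
time_s: 28.33
tcp_pos: [0.6088, 0.1743, 0.0563]
tool_rot: [[0.995, 0.103, 0.013], [0.103, -0.995, 0.001], [0.013, 0.0, -1.0]]
force: [14.6, -0.2, -4.3]
opening: 0.0188
```

Request:
carry_out(commands=[[[0.2, 0, 0, 0, 1], [0, 0, 0, 0, 0], [0, 0, 0, 0, -1], [0, 0, 0, 0, -1], [0, 0, 0, 0, -1], [0, 0, 0.9, 0, -1], [0, 0, 0.9, 0, -1], [0, 0, 0.9, 0, -1], [0, 0, 0.9, 0, -1], [0, 0, 0, 0, -1]]])

```text
time_s: 29.17
tcp_pos: [0.6141, 0.1751, 0.2076]
tool_rot: [[0.995, 0.102, 0.013], [0.102, -0.995, 0.003], [0.013, -0.002, -1.0]]
force: [1.4, -0.1, 1.3]
opening: 0.0854
```

Request:
carry_out(commands=[[[0, -0.8, 0, -1, -1], [0, -0.8, 0, -1, -1], [0, -0.8, 0, -1, -1], [0, -0.8, 0, -1, -1], [0, -0.8, 0, -1, -1], [0, -0.8, 0, -1, -1], [0, 0, 0, -1, -1], [0, 0, 0, -1, -1], [0, 0, 0, 0, -1]]])

```text
time_s: 29.92
tcp_pos: [0.6092, -0.0188, 0.1988]
tool_rot: [[0.896, -0.443, -0.002], [-0.443, -0.896, 0.0], [-0.002, 0.0, -1.0]]
force: [-0.5, 0.5, 0.7]
opening: 0.0857
```

Run:
```python
from h import *
s=st(); print(cad(s['tcp_pos']));c=shot('wrist','w18.png'); c=shot('top','top18.png'); c=shot('scene'); crop(c,220,90,480,285,3,'s18.png')
```

```text
t 29.92 tcp [ 0.6092 -0.0188  0.1988] yaw -26.32 F [-0.5  0.5  0.7] open 0.0857 q6 110.6
[  33.6 -276.5]
```

View pics/w18.png

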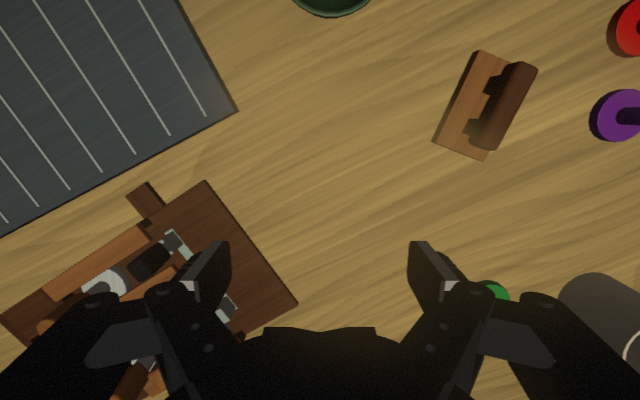

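View pics/s18.png

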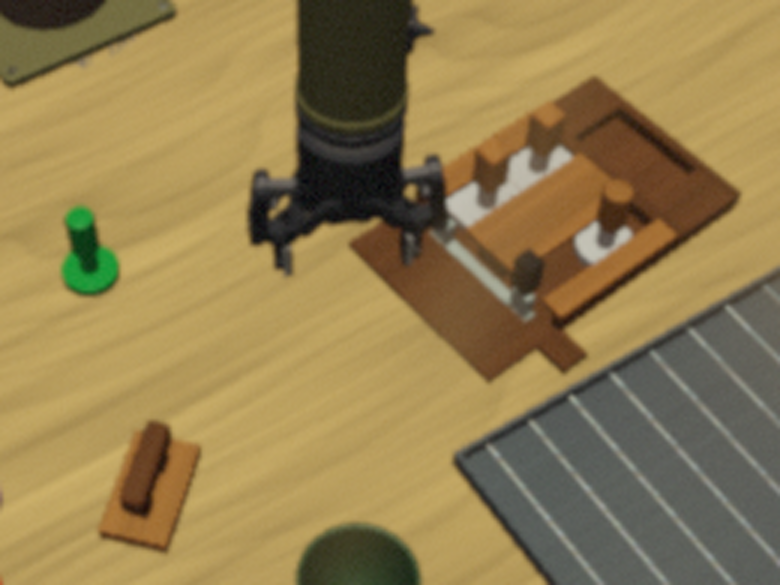

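View pics/top18.png

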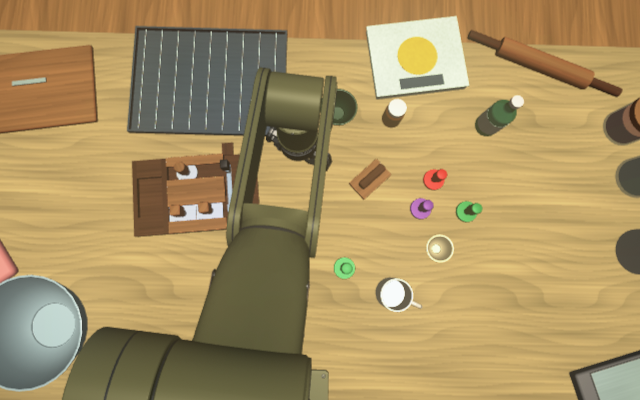

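Request:
carry_out(commands=[[[-0.05, -0.77, 0, -0.84, -1], [-0.05, -0.77, 0, -0.84, -1], [-0.05, -0.77, 0, -0.84, -1], [-0.05, -0.77, 0, -0.84, -1], [-0.05, -0.77, 0, -0.84, -1], [0, -0.77, 0, -0.84, -1], [0, 0, -0.8, 0, -1], [0, 0, -0.8, 0, -1], [0, 0, 0, 0, -1], [0, 0, 0, 0, -1]]])

```text
time_s: 30.9
tcp_pos: [0.5984, -0.2016, 0.1336]
tool_rot: [[0.692, -0.722, -0.005], [-0.722, -0.692, 0.002], [-0.005, 0.002, -1.0]]
force: [0.2, -0.0, 0.4]
opening: 0.0853
```

Run:
```python
from h import *
s=st(); c=shot('wrist','w19.png');
```

```text
t 30.9 tcp [ 0.5984 -0.2016  0.1336] yaw -46.2 F [ 0.2 -0.   0.4] open 0.0853 q6 113.7
```

View pics/w19.png

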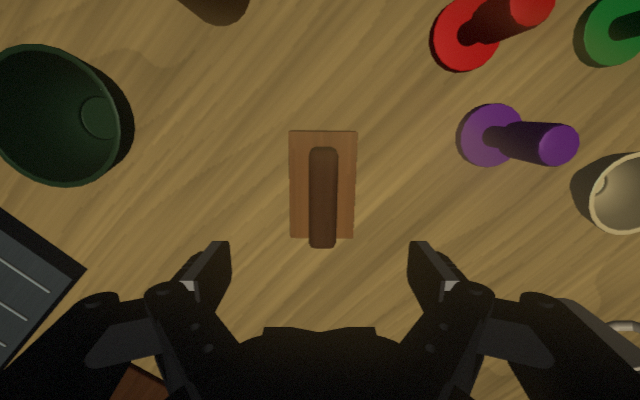

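Request:
carry_out(commands=[[[-0.06, -0.08, 0, 0, -1], [0, 0, -0.8, 0, -1], [0, 0, -0.8, 0, -1], [0, 0, -0.85, 0, -1], [0, 0, 0, 0, -1], [0, 0, 0, 0, -1]]])

```text
time_s: 31.45
tcp_pos: [0.5973, -0.2055, 0.0377]
tool_rot: [[0.692, -0.722, -0.002], [-0.722, -0.692, 0.001], [-0.002, 0.001, -1.0]]
force: [-0.1, -0.2, 1.4]
opening: 0.0851
```

Request:
carry_out(commands=[[[0, 0, -0.04, 0, -1], [0, 0, 0, 0, 1], [0, 0, 0, 0, 1], [0, 0, 0, 0, 1], [0, 0, 0, 0, 1], [0, 0, 0, 0, 1], [0, 0, 0, 0, 1], [0, 0, 0, 0, 1], [0, 0, 0, 0, 1], [0, 0, 0, 0, 1]]])

```text
time_s: 32.28
tcp_pos: [0.5982, -0.2061, 0.0367]
tool_rot: [[0.691, -0.723, 0.001], [-0.723, -0.691, -0.0], [0.001, -0.001, -1.0]]
force: [0.4, 1.3, 6.5]
opening: 0.0212
```

Request:
carry_out(commands=[[[0, 0, 0.7, 0, 1], [0, 0, 0.9, 0, 1], [0, 0, 0.9, 0, 1], [0, 0, 0.9, 0, 1], [-0.09, 0.8, 0, 0.7, 1], [-0.09, 0.8, 0, 0.72, 1], [-0.09, 0.8, 0, 0.72, 1], [-0.09, 0.8, 0, 0.72, 1], [-0.09, 0.8, 0, 0.72, 1], [-0.09, 0.8, 0, 0.72, 1]]])

```text
time_s: 33.12
tcp_pos: [0.5749, -0.0126, 0.171]
tool_rot: [[0.875, -0.484, -0.002], [-0.484, -0.875, 0.0], [-0.002, 0.001, -1.0]]
force: [0.4, 0.3, -2.3]
opening: 0.0213
```

Request:
carry_out(commands=[[[-0.09, 0.8, 0, 0.72, 1], [-0.09, 0.8, 0, 0.72, 1], [-0.09, 0.8, 0, 0.72, 1], [-0.09, 0.8, 0, 0.72, 1], [-0.09, 0.8, 0, 0.72, 1], [-0.09, 0.8, 0, 0.72, 1], [-0.09, 0.8, 0, 0.72, 1], [-0.09, 0.8, 0, 0.72, 1], [-0.09, 0.8, 0, 0.72, 1], [-0.09, 0.8, 0, 0.72, 1]]])

```text
time_s: 33.95
tcp_pos: [0.5389, 0.3071, 0.1708]
tool_rot: [[1.0, -0.002, -0.002], [-0.002, -1.0, -0.001], [-0.002, 0.001, -1.0]]
force: [0.8, -0.1, -2.4]
opening: 0.0208
```

Request:
carry_out(commands=[[[-0.09, 0.8, 0, 0.72, 1], [-0.09, 0.8, 0, 0.72, 1], [0, 0, 0, 0, 1], [0, 0, 0, 0, 1], [0, 0, 0, 0, 1]]])

```text
time_s: 34.37
tcp_pos: [0.5321, 0.3695, 0.1707]
tool_rot: [[0.995, 0.096, -0.002], [0.096, -0.995, -0.002], [-0.002, 0.002, -1.0]]
force: [0.3, 0.5, -3.3]
opening: 0.0208
```

Run:
```python
from h import *
s=st(); print(cad(s['tcp_pos']),wor(-2,122));c=shot('wrist','w20.png'); c=shot('top'); crop(c,100,120,280,255,4,'t20.png')
```

```text
t 34.37 tcp [0.5321 0.3695 0.1707] yaw 5.51 F [ 0.3  0.5 -3.3] open 0.0208 q6 115.6
[ -3.1 117.7] [0.5327 0.3739]
```

View pics/w20.png

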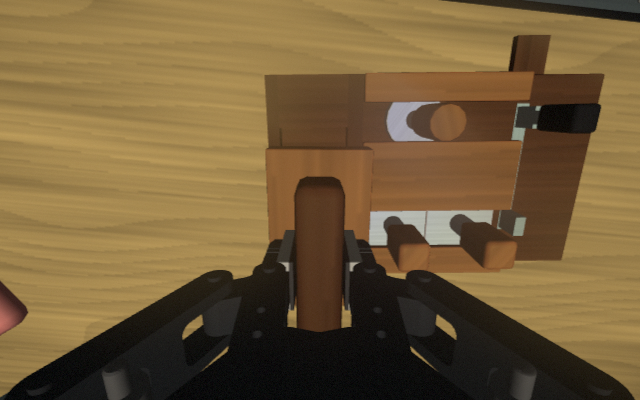

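Run:
```python
from h import *
c=load('wrist'); crop(c,240,60,400,180,5,'w20c.png')
for p in((267,152),(371,150)): print(cad(pt(c,*p,.150)), pt(c,p[0]+(3 if p[0]<300 else -3),p[1]+4))
```

```text
[ 43.6 145.4] [0.57352417 0.40025897 0.14937921]
[44.4 88.3] [0.57998973 0.34661503 0.15045244]
```

View pics/w20c.png

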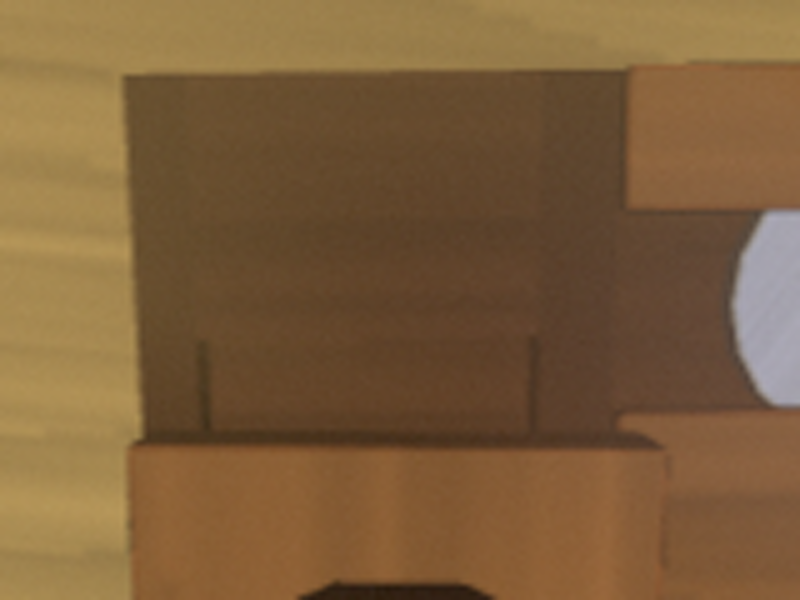

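Run:
```python
from h import *
c=load('wrist')
for p in((200,338),(537,335),(125,77)):
  print(cad(pt(c,240+(p[0]+.5)/5-.5,60+(p[1]+.5)/5-.5,.024)))
for p in((133,449),(662,448)):
  print(cad(pt(c,240+(p[0]+.5)/5-.5,60+(p[1]+.5)/5-.5,.1495)))
```

```text
[ 50.5 154.1]
[50.6 89.9]
[ 96.9 165.8]
[ 45.  145.9]
[44.7 87.7]
```

Request:
carry_out(commands=[[[0.06, 0.14, 0, 0.08, 1], [0, 0, -0.6, 0, 1], [0, 0, -0.6, 0, 1], [0, 0, -0.6, 0, 1], [0, 0, -0.6, 0, 1], [0, 0, -0.1, 0, 1], [0, 0, 0, 0, 1], [0, 0, 0, 0, 1]]])

```text
time_s: 35.13
tcp_pos: [0.5362, 0.3755, 0.0726]
tool_rot: [[0.995, 0.1, 0.001], [0.1, -0.995, 0.0], [0.001, -0.0, -1.0]]
force: [-0.0, -0.1, -2.0]
opening: 0.0208
```

Run:
```python
from h import *
s=st(); print(cad(s['tcp_pos']));c=shot('wrist','w21.png'); crop(c,240,60,400,180,5,'w21c.png')
```

```text
t 35.13 tcp [0.5362 0.3755 0.0726] yaw 5.74 F [-0.  -0.1 -2. ] open 0.0208 q6 115.6
[  1.7 123.2]
```

View pics/w21c.png

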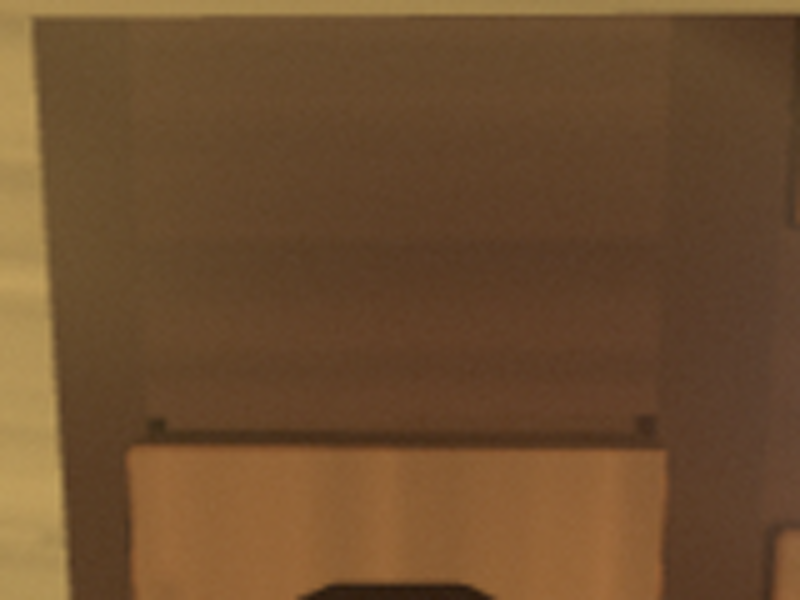

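Run:
```python
from h import *
c=load('wrist')
g=lambda p,z:cad(pt(c,240+(p[0]+.5)/5-.5,60+(p[1]+.5)/5-.5,z))
print('recess',g((150,420),.024),g((657,416),.024),g((33,18),.024))
for p in((129,449),(668,448)): print(g(p,.0726-.0367+.016), pt(c,240+p[0]/5,60+p[1]/5+3)[2])
```

```text
recess [ 50.  154.3] [50.4 89.5] [ 97.5 166. ]
[ 49.7 152.1] 0.05089051254445617
[49.7 93. ] 0.023588943387316597
```

Request:
carry_out(commands=[[[-0.046, -0.02, 0, 0.03, 1], [0, 0, 0, 0, 1], [0, 0, -0.15, 0, 1], [0, 0, -0.15, 0, 1], [0, 0, -0.1, 0, 1], [0, 0, 0, 0, 1]]])

```text
time_s: 35.68
tcp_pos: [0.5325, 0.3743, 0.0545]
tool_rot: [[0.995, 0.103, -0.002], [0.103, -0.995, -0.001], [-0.002, 0.001, -1.0]]
force: [1.1, 0.3, -2.3]
opening: 0.0209
```

Run:
```python
from h import *
s=st(); print(cad(s['tcp_pos']));c=shot('wrist','w22.png'); crop(c,240,60,400,180,5,'w22c.png')
```

```text
t 35.68 tcp [0.5325 0.3743 0.0545] yaw 5.92 F [ 1.1  0.3 -2.3] open 0.0209 q6 115.5
[ -2.2 122.4]
```

View pics/w22c.png

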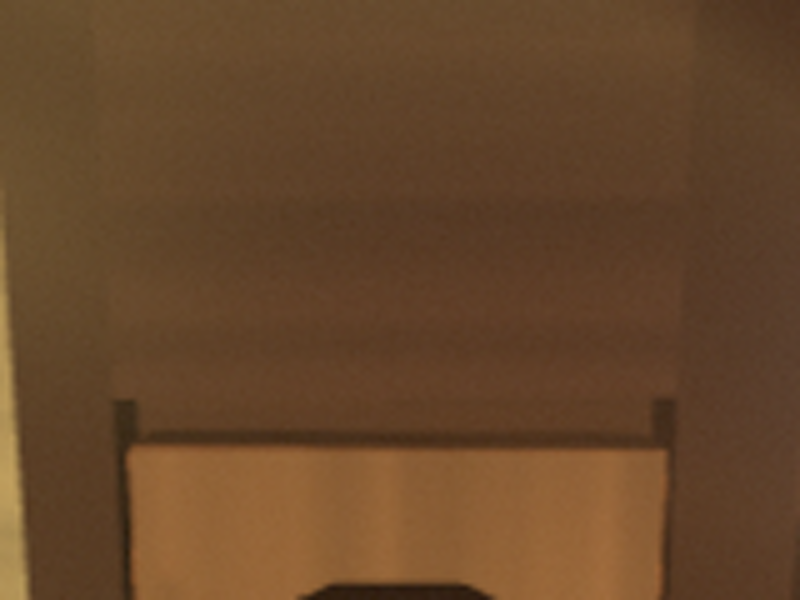

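Run:
```python
from h import *
c=load('wrist')
g=lambda p,z:cad(pt(c,240+(p[0]+.5)/5-.5,60+(p[1]+.5)/5-.5,z))
print('recess',g((114,400),.024),g((676,399),.024))
for p in((129,449),(668,448)): print(g(p,.0545-.0367+.016))
```

```text
recess [ 50.2 154.5] [50.3 89.8]
[ 45.8 151.3]
[45.9 92.3]
```

Request:
carry_out(commands=[[[0.045, 0.01, 0, 0, 1], [0, 0, 0, 0, 1], [0, 0, -0.1, 0, 1], [0, 0, -0.1, 0, 1], [0, 0, 0, 0, 1], [0, 0, 0, 0, 1]]])

```text
time_s: 36.23
tcp_pos: [0.5348, 0.375, 0.0473]
tool_rot: [[0.995, 0.103, -0.001], [0.103, -0.995, -0.001], [-0.001, 0.001, -1.0]]
force: [-0.5, -0.1, -2.1]
opening: 0.0213
```

Run:
```python
from h import *
s=st(); print(cad(s['tcp_pos']));c=shot('wrist','w23.png'); crop(c,240,60,400,180,5,'w23c.png')
```

```text
t 36.23 tcp [0.5348 0.375  0.0473] yaw 5.91 F [-0.5 -0.1 -2.1] open 0.0213 q6 115.4
[  0.3 122.8]
```

View pics/w23c.png

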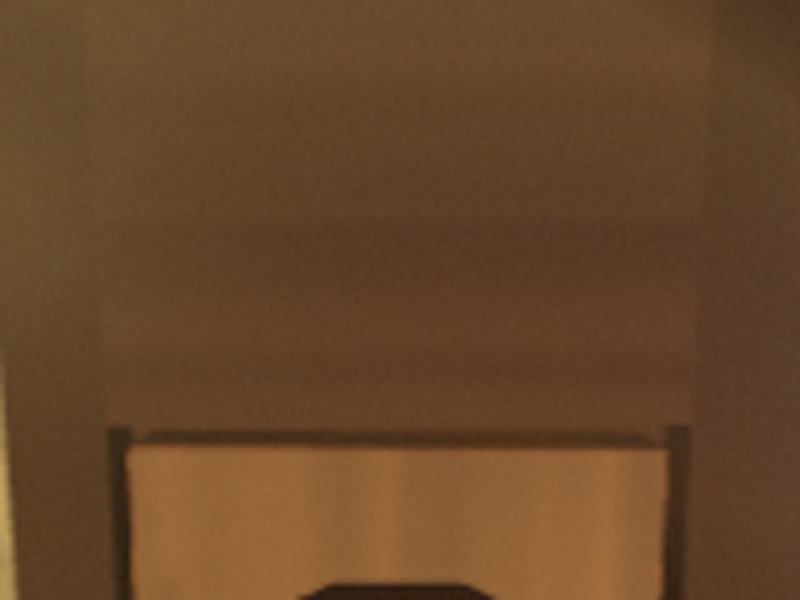

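Request:
carry_out(commands=[[[0, 0, -0.06, 0, 1], [0, 0, -0.03, 0, 1], [0, 0, 0, 0, 1], [0, 0, 0, 0, 1]]])

```text
time_s: 36.62
tcp_pos: [0.5355, 0.3754, 0.0448]
tool_rot: [[0.995, 0.103, 0.001], [0.103, -0.995, 0.0], [0.001, -0.0, -1.0]]
force: [-0.7, 0.4, 1.1]
opening: 0.0207
```

Request:
carry_out(commands=[[[0, 0, -0.04, 0, 1], [0, 0, 0, 0, 1], [0, 0, 0, 0, 0.2], [0, 0, 0, 0, 0], [0, 0, 0, 0, 0], [0, 0, 0, 0, 0], [0, 0, 0.6, 0, 0], [0, 0, 0.9, 0, 0], [0, 0, 0.9, 0, 0], [0, 0, 0.9, 0, 0]]])

```text
time_s: 37.45
tcp_pos: [0.5349, 0.3749, 0.1752]
tool_rot: [[0.995, 0.103, -0.002], [0.103, -0.995, -0.001], [-0.002, 0.001, -1.0]]
force: [0.3, 0.8, -0.6]
opening: 0.0428
```

Request:
carry_out(commands=[[[-0.3, 0.4, 0.5, 0, -1], [-0.7, 0.5, 0.2, 0, -1], [-0.7, 0.5, 0, 0, -1], [-0.5, 0.5, 0, 0, -1], [0, 0, 0, 0, -1], [0, 0, 0, 0, -1]]])

```text
time_s: 37.95
tcp_pos: [0.4461, 0.4521, 0.2026]
tool_rot: [[0.994, 0.106, 0.0], [0.106, -0.994, -0.0], [-0.0, 0.0, -1.0]]
force: [0.1, -0.0, 1.0]
opening: 0.0855
```

Run:
```python
from h import *
s=st();c=shot('wrist','w24.png'); c=shot('top','top24.png'); crop(c,120,135,280,245,5,'t24.png')
c=shot('scene','s24full.png'); crop(c,320,90,490,225,4.5,'s24.png')
```

```text
t 37.95 tcp [0.4461 0.4521 0.2026] yaw 6.08 F [ 0.1 -0.   1. ] open 0.0855 q6 125.5
```

View pics/w24.png

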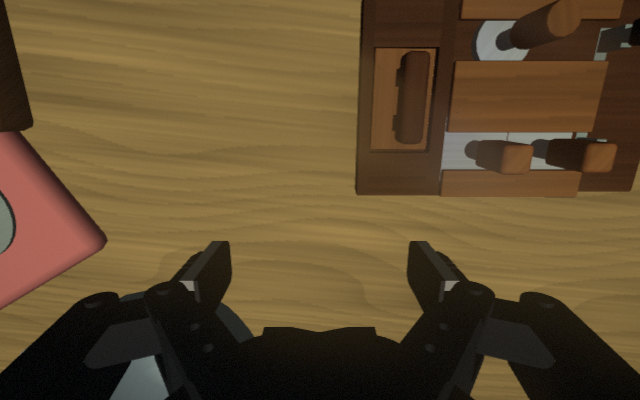

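View pics/s24.png

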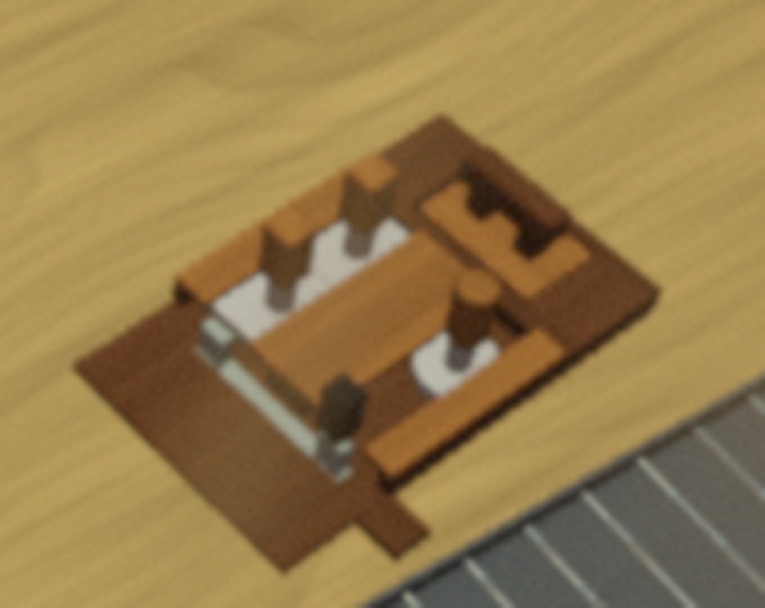

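View pics/top24.png

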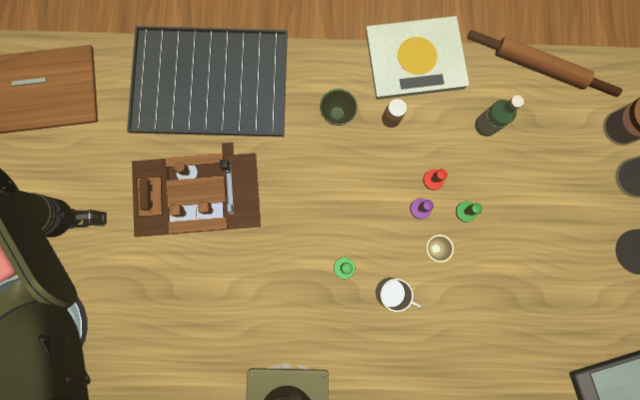

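Run:
```python
from h import *
for n in('top','wrist'):
    c=load(n) if n=='top' else load('wrist'); W=cloud(c).reshape(-1,3); ok=np.isfinite(W).all(1);W=W[ok]
    xy=(W[:,:2]-_z['t'])@_z['R']*1000
    def h(x0,x1,y0,y1):
        m=(xy[:,0]>x0)&(xy[:,0]<x1)&(xy[:,1]>y0)&(xy[:,1]<y1)&(W[:,2]<.03); return m.sum(),(np.median(W[m,2])*1000).round(1) if m.any() else None
    print(n,'plate +x',h(20,42,98,106),'plate -x',h(-46,-25,98,106),'plate y+',h(-40,40,140,148),'deck',h(60,90,100,150),h(-95,-60,100,150))
    m=(W[:,2]>.078)&(W[:,2]<.09)&(xy[:,1]>-110)&(xy[:,1]<-70)&(abs(xy[:,0])<140); print('knob',m.sum(),xy[m].mean(0) if m.any() else 0, xy[m].min(0) if m.any() else 0,xy[m].max(0) if m.any() else 0)
    m=(W[:,2]>.090)&(abs(xy[:,0])<100)&(abs(xy[:,1])<100); print('handles z',np.percentile(W[m,2],[5,50,95]).round(4) if m.any() else None)
```

```text
Traceback (most recent call last):
NameError: name '_z' is not defined
```

View pics/t24.png

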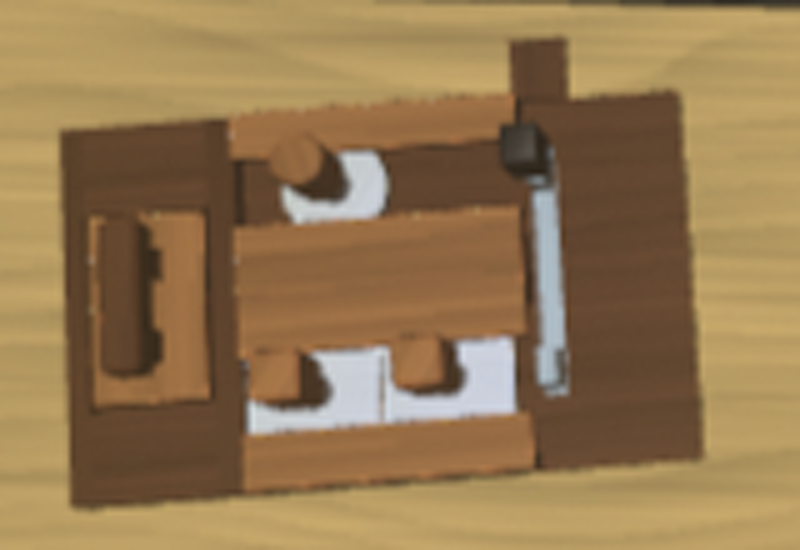

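Run:
```python
from h import *
z=np.load('caddy.npz')
for n in('top','wrist'):
    c=load(n); W=cloud(c).reshape(-1,3); W=W[np.isfinite(W).all(1)]
    xy=(W[:,:2]-z['t'])@z['R']*1000
    def h(x0,x1,y0,y1):
        m=(xy[:,0]>x0)&(xy[:,0]<x1)&(xy[:,1]>y0)&(xy[:,1]<y1)&(W[:,2]<.035); return m.sum(),(np.median(W[m,2])*1000).round(1) if m.any() else None
    print(n,'plate +x',h(20,42,98,106),'plate -x',h(-46,-25,98,106),'plate y+',h(-40,40,140,148),'deck',h(60,90,100,150),h(-95,-60,100,150))
    m=(W[:,2]>.078)&(W[:,2]<.09)&(xy[:,1]>-110)&(xy[:,1]<-70)&(abs(xy[:,0])<140); print('knob',m.sum(),xy[m].mean(0) if m.any() else 0)
    m=(W[:,2]>.090)&(abs(xy[:,0])<100)&(abs(xy[:,1])<100); print('handles z',np.percentile(W[m,2],[5,50,95]).round(4) if m.any() else None)
```

```text
top plate +x (np.int64(23), np.float64(23.7)) plate -x (np.int64(22), np.float64(25.5)) plate y+ (np.int64(5), np.float64(26.4)) deck (np.int64(212), np.float64(25.0)) (np.int64(261), np.float64(24.5))
knob 68 [ 56.56754643 -85.07499405]
handles z [0.0917 0.0961 0.1001]
wrist plate +x (np.int64(6), np.float64(24.7)) plate -x (np.int64(24), np.float64(24.1)) plate y+ (np.int64(624), np.float64(23.7)) deck (np.int64(1798), np.float64(23.6)) (np.int64(1396), np.float64(23.8))
knob 0 0
handles z [0.0914 0.0952 0.0967]
```

```bash
python3 -c "
from workcell import job
print(job.close_job())"
```

```text
the job is handed in; nothing more can be done
None
```

The ravioli tools are put away in the caddy and the job is handed in. It took about 38 s of the 210 s allowed.

- **Keeper:** I slid it open to its hard stop before any stamp went in, and shut it to its hard stop once all the stamps were in. It travelled about 58 mm between the stops, and the force rose at both ends.
- **Stamps:** three were on the table. The two square ones stand one behind the other in the wide lane, and the only silver-and-wood round one is in the narrow lane. The green, purple and red look-alikes were not touched.
- **Dough press:** it sits in the recess with its bar up, pressed in last.

**Last checks:**
- In the pictures, the stamp feet are under the lips. The handle tops are about 96 mm up, as expected for stamps upright on the lane floor.
- By the wrist camera's depth, the press plate is 23.7–24.7 mm high against a deck of 23.6–23.8 mm, so it is flush. The top camera's depth is noisier (23.7–26.4 mm for the plate, 24.5–25.0 mm for the deck).
- By image, the knob is at caddy x 56.6 mm, against 55 mm when fully shut. That is within the camera's error, and the hard stop had been felt.
- The gripper was clear of everything, and the bowls, jar and mug had not moved in the last top picture.

No check failed. I noticed no grip slip and saw nothing knocked aside.

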